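# Fit totem tubes on the rod gauge and sort them

### The arm

A 6-joint arm with a two-finger parallel gripper is mounted at the origin on the work surface; the furniture and walls round the work are solid. World frame = base frame: x ahead of the robot, y to its left, z up, the work surface at z = 0. Lengths are in m, angles in rad, forces in N, time in s.
With the tool pointing down it reaches from about 0.3 to 0.775 m from the base axis. Payload 14.6 kg.
Tool frame: the origin (TCP) lies on the centre line of the jaws, within the pads' length; the fingertips stand 19 mm ahead of it and the grasp point (between the pads) is the TCP (ctrl.tip_reach is the distance from the TCP to the fingertips, in m); x points along the fingers, y is the direction in which the jaws open and shut, and the axes are right-handed (so a half turn about x gives the same grasp; the last joint's range is limited). The gripper opens to 94 mm and grips with 3 to 60 N. Pads are 16 mm wide; open, the fingers measure 119 mm over their backs; the gripper's body (75 mm by 177 mm) begins 78 mm behind the grasp point.
Start: joints at [1.186, 0.3, 1.521, -0, 1.321, -0.067], TCP at [0.172, 0.522, 0.224] pointing down, gripper open.
Joint ranges: [-3.03, 3.03], [-0.79, 2.21], [0.23, 2.52], [-1.04, 4.18], [0, 3.07], [-2.55, 2.55]. Speed limits (rad/s): [2.22, 2.22, 2.57, 3.14, 3.14, 3.14].

### API

Orientations are given as [roll, pitch, yaw] about the fixed x, y, z axes, in that order (R = Rz(yaw) Ry(pitch) Rx(roll)).
In Python, from station import ctrl, optics, models gives the robot as it stands. The module is installed in compiled form; this text tells all that it offers.
- The arm moves only by the tool arm_command, never from a script. Its argument "deltas" is a list of rows, each an object with "translation": the shift along the tool's x, y, z in units of 25 mm (1.0 is 25 mm), a list of three; "turn": the turn, a rotation vector about the tool's x, y, z in units of 5 degrees (1.0 is 5 degrees), a list of three. In form: [{"translation": [x, y, z], "turn": [rx, ry, rz]}, ...]. A call has 1 to 12 rows; each row is the pose to reach, as a shift and turn from the pose commanded when the call began, along the tool's axes at that moment; what a row does not reach only later rows make up. A row lasts 1/12 s, in which the tool goes at most 41.7 mm and 7.16 degrees, less where a joint would pass 70% of its speed; a pose out of reach is approached as far as the arm can. A call with a gripper value outside its range is refused whole. "gripper" is the finger opening in mm, from 0 to 94, set as the call begins (left out, the last holds). The fingers move at their own pace and stop on an object; "force" is the grip in N (left out, the last holds). Time passes only in rows, so rows that repeat a pose let the fingers close. It gives the time, the measured TCP pose, the force and the opening at its end, in the units of the state.
- ctrl.get_obs(): the state, without advancing time (a new reading comes with each control period).
- optics.camera(name): name is "scene" or "top"; returns the picture (384x512x3 uint8, red, green, blue); there is no depth.
- optics.get_calibration(name): a dict with "K" (3x3 intrinsics, pixels), "origin" and "orientation" of the camera in the world. Camera axes: x right, y down, z forward; pixel columns grow to the right and rows downward; lengths in m; the calibration is good to about 2 mm. A picture is of the moment at which its call begins. get_calibration takes no time and is no camera call.
- ctrl.hand_in(): hands the job in, once; it reports no verdict.
Trained networks look in the newest picture that a camera, given by its name, has taken for a name from the list of things; names that differ only in an ending like _2 or _b are one class to them, and where a whole thing is asked for, a point or a joint stands for the part that bears it (a point fixed in the world has none). Each returns a list of dicts, best first, with "score" (0 to 1); they miss things now and then, are a little off and sometimes report something else, mostly with a low value. They report only what shows in the picture. A call takes as long as a camera call.
- models.look_for(target, camera): "box" ([left, top, right, bottom] in pixels, round what is visible of it).
- models.cut_out(target, camera): "pixels" (384x512 bool, what is visible of it) and "box" ([left, top, right, bottom] in pixels, round what is visible of it).
- models.mark_of(target, camera): "at" ([column, row] in pixels: a listed point, or the origin of a listed thing).
The state is a dict: "time_s": time; "qpos": joint angles; "joint_vel": joint speeds; "tau": joint torques, N m; "ee_pos": TCP position; "eef_rot": TCP orientation; "force": force on the tool from outside, world axes, zero at the start; "moment": the same for the moment, N m; "grip_width": finger opening in m.
Only numpy, scipy, OpenCV 4.12 (cv2) and the standard library are available. Lean on these libraries where they do the work, as an engineer would, in place of code of your own. Each camera call takes 0.05 s, during which the arm holds its last target.

### The job

These two fired clay tubes are for a totem that is threaded on a steel rod, so try each on the slanting rod gauge and sort it by the result. Take one tube, slide it down over the gauge pin as far as it will go without forcing it, and put it away before you take the other: a tube that goes right down to the pin's shoulder is set down upright on the round plaster bat, a tube that sticks part way on a glaze run is set down upright in the rectangular seconds box. Leave the water tub, the brush and the green-lidded jar where they are.

Things in the scene. Friction and masses are not known exactly. Their poses are not given: they have to be found in the camera images.
- tube_1: one of two stoneware tubes, alike from outside: brown fired clay, 54 mm in diameter, 90 mm long, two shallow grooves, bore 30 mm at both ends, 0.2 to 0.4 kg. It starts standing upright on the table. Either may have a glaze run fused half way inside the bore, which the gauge will tell. Origin: centre of the tube (45 mm above what it stands on); z axis along the tube; both ends are the same.
- tube_2: one of two stoneware tubes, alike from outside: brown fired clay, 54 mm in diameter, 90 mm long, two shallow grooves, bore 30 mm at both ends, 0.2 to 0.4 kg. It starts standing upright on the table. Either may have a glaze run fused half way inside the bore, which the gauge will tell. Origin: centre of the tube (45 mm above what it stands on); z axis along the tube; both ends are the same.
- gauge_stand: the rod gauge's plywood stand, fixed to the table: base board 116 x 90 x 18 mm with a sloping board (top edge 76 mm high) that carries the pin. Origin: centre of the base's underside; the pin leans 30 degrees from vertical towards the stand's own -x.
- gauge_pin: steel gauge pin on the stand, 24 mm in diameter with a chamfered tip, standing 70 mm out of a flat round steel shoulder 46 mm in diameter, about 65 mm above the table. Origin: centre of the shoulder's upper face, where the pin begins; z axis: along the pin, outwards to its tip (30 degrees from vertical). Pushing a tube against the gauge with more than 60 N would chip it.
- pin_home (a point): point on the pin's axis 45 mm up from the shoulder. A tube with a clear bore slides on with 3 mm of play each side until its end rests on the shoulder; its centre is then at this point. A tube with a glaze run stops dead about 43 mm short of that.
- plaster_bat: round white plaster bat lying on the table, 130 mm in diameter, 16 mm thick, fixed: the place for tubes that fit. Origin: centre of its underside.
- seconds_box: low open rectangular wooden box on the table, 130 x 120 mm outside (x, y), walls 7 mm thick and 35 mm high, floor 7 mm thick, fixed: the place for tubes that stick. Origin: centre of its underside.
- water_tub: grey tub of 76 mm diameter, 58 mm high, standing at the front left; leave it. Origin: centre of its underside.
- brush: red paint brush, 172 mm long, 9 mm thick, lying on the table between the gauge and the bat or box; leave it. Origin: centre of its underside.
- jar_moss: glaze jar with a green screw lid, 56 mm in diameter, 68 mm high, standing at the back of the table behind the gauge and the trays; leave it. Origin: centre of its underside.

How it is judged:
On the way, in this order (a step that is already met when the one before it is completed fails the run):
1. the first tube is slid onto the gauge pin as far as it goes (home on the shoulder, or stopped on its glaze run) (((distance between tube_1 and pin_home below 0.01 m and angle between the z axis of tube_1 and the z axis of gauge_pin, either way round below 0.2 rad) or (z of tube_2 in the frame of gauge_pin below 0.098 m and x of tube_2 in the frame of gauge_pin between -0.014 and 0.014 m and y of tube_2 in the frame of gauge_pin between -0.014 and 0.014 m and angle between the z axis of tube_2 and the z axis of gauge_pin, either way round below 0.3 rad))), for 0.1 s.
2. the first tube has been put away where it belongs, and the other is slid onto the pin as far as it goes (((horizontal distance between tube_1 and plaster_bat below 0.045 m and z of tube_1 in the frame of plaster_bat below 0.066 m and angle between the z axis of tube_1 and the z axis of plaster_bat, either way round below 0.1 rad and (z of tube_2 in the frame of gauge_pin below 0.098 m and x of tube_2 in the frame of gauge_pin between -0.014 and 0.014 m and y of tube_2 in the frame of gauge_pin between -0.014 and 0.014 m and angle between the z axis of tube_2 and the z axis of gauge_pin, either way round below 0.3 rad)) or (x of tube_2 in the frame of seconds_box between -0.045 and 0.045 m and y of tube_2 in the frame of seconds_box between -0.04 and 0.04 m and z of tube_2 in the frame of seconds_box below 0.06 m and angle between the z axis of tube_2 and the z axis of seconds_box, either way round below 0.1 rad and (distance between tube_1 and pin_home below 0.01 m and angle between the z axis of tube_1 and the z axis of gauge_pin, either way round below 0.2 rad)))), for 0.1 s.
At the end, for the whole second after the job is handed in: The tube with the clear bore stands upright (within 0.1 rad) on the round plaster bat, its centre within 45 mm of the bat's; the tube with the glaze run stands upright in the seconds box, on its floor; both are released and at rest (horizontal distance between tube_1 and plaster_bat below 0.045 m and z of tube_1 in the frame of plaster_bat below 0.066 m and angle between the z axis of tube_1 and the z axis of plaster_bat, either way round below 0.1 rad and x of tube_2 in the frame of seconds_box between -0.045 and 0.045 m and y of tube_2 in the frame of seconds_box between -0.04 and 0.04 m and z of tube_2 in the frame of seconds_box below 0.06 m and angle between the z axis of tube_2 and the z axis of seconds_box, either way round below 0.1 rad and linear speed of each of tube_1, tube_2 below 0.02 m/s and angular speed of each of tube_1, tube_2 below 0.2 rad/s); the robot touches nothing.
It fails at once if a tube is forced against the gauge with more than 60 N (contact force between any of tube_1, tube_2 and gauge_stand above 60 N).
It fails at once if the water tub, the brush or the green-lidded jar is moved by more than 30 mm (distance of any of water_tub, brush, jar_moss from where it was at the start of the episode above 0.03 m).
It also fails if it takes over 67 s, if anything falls off the work surface, if the arm or the gripper's body presses on something with over 40 N, if the wrist force passes 120 N, or if a joint passes its speed limit or range.

## Working session

There is one attempt and no reset: what is moved stays moved. The work goes in short steps, Python scripts to look and compute and a tool call to move; the robot and the scene stay as the last step left them, time stands still between calls to the robot, and variables do not carry over. Pictures are saved under pics/ and viewed, and the job is handed in when it is done.

Besides the shell and the picture viewer there is one more tool, called after "Request:" by a JSON object that holds its "fn" and its "kwargs", one argument or row to a line. arm_command: Moves the arm, as the interface text tells. Its arguments: {"type":"object","properties":{"deltas":{"type":"array"},"gripper":{"type":"number"},"force":{"type":"number"}},"required":["deltas"]}

```bash
mkdir -p pics
cat > h.py <<'E'
import numpy as np, cv2
from station import ctrl, optics, models
from scipy.spatial.transform import Rotation as R
def snap(cam,fn):
    im=optics.camera(cam); cv2.imwrite('pics/'+fn,im[:,:,::-1]); return im
def rot(o):
    o=np.array(o,float)
    if o.shape==(3,3): return o
    if o.size==4: return R.from_quat(o).as_matrix()
    return R.from_euler('xyz',o).as_matrix()
def ray(cam,px,z):
    c=optics.get_calibration(cam); K=np.array(c['K']); M=rot(c['orientation']); o=np.array(c['origin'])
    d=M@np.linalg.solve(K,[px[0],px[1],1]); return o+d*(z-o[2])/d[2]
def proj(cam,p):
    c=optics.get_calibration(cam); K=np.array(c['K']); M=rot(c['orientation']); o=np.array(c['origin'])
    q=K@(M.T@(np.array(p)-o)); return q[:2]/q[2]
E
python3 - <<'E'
from h import *
for c in('scene','top'):
    snap(c,c+'0.png'); k=optics.get_calibration(c); print(c,k)
    for t in ['tube_1','gauge_stand','gauge_pin','pin_home','plaster_bat','seconds_box','water_tub','brush','jar_moss']:
        print(t,[(np.round(m['at'],1).tolist(),round(m['score'],2)) for m in models.mark_of(t,c)][:3],[(np.round(m['box']).tolist(),round(m['score'],2)) for m in models.look_for(t,c)][:3])
print(ctrl.get_obs())
E
```

```text
scene {'K': array([[409.82091776,   0.        , 260.72987723],
       [  0.        , 409.82091776, 190.54593404],
       [  0.        ,   0.        ,   1.        ]]), 'origin': array([-0.06323325, -0.57723103,  0.60449991]), 'orientation': array([-2.15066811,  0.01743141, -0.8776455 ])}
tube_1 [([264.1, 247.6], 0.84), ([225.9, 222.7], 0.77)] [([213.0, 202.0, 242.0, 247.0], 0.92), ([248.0, 219.0, 278.0, 273.0], 0.77)]
gauge_stand [([254.8, 205.8], 0.67), ([257.7, 247.1], 0.34)] [([229.0, 170.0, 282.0, 219.0], 0.95)]
gauge_pin [([257.0, 183.4], 0.77), ([252.6, 207.1], 0.45)] [([251.0, 166.0, 270.0, 196.0], 0.9)]
pin_home [] [([248.0, 170.0, 270.0, 196.0], 0.84)]
plaster_bat [([306.7, 313.6], 0.58)] [([274.0, 280.0, 345.0, 345.0], 0.65)]
seconds_box [([348.6, 266.1], 0.69), ([253.3, 207.3], 0.69)] [([306.0, 230.0, 388.0, 296.0], 0.95)]
water_tub [([160.5, 230.0], 0.86)] [([137.0, 198.0, 173.0, 234.0], 0.92), ([249.0, 167.0, 269.0, 194.0], 0.21)]
brush [([309.3, 229.8], 0.7)] [([292.0, 212.0, 319.0, 250.0], 0.71), ([228.0, 171.0, 281.0, 217.0], 0.19)]
jar_moss [([334.1, 211.0], 0.76)] [(
[... 884 characters left out ...]
_moss [([284.6, 128.1], 0.78)] [([278.0, 112.0, 296.0, 146.0], 0.93)]
{'time_s': 1.9, 'qpos': array([ 1.18640462e+00,  2.99887646e-01,  1.52097121e+00,  1.86308308e-05,
        1.32071517e+00, -6.66192181e-02]), 'joint_vel': array([-0.00015025, -0.00027269, -0.0001581 , -0.00020527, -0.00190213,
       -0.00109111]), 'tau': array([ 1.93398446e-03, -5.31656528e+01, -3.52919662e+01,  7.09320721e-02,
        2.12493888e-02,  1.72556753e-05]), 'ee_pos': array([0.17185613, 0.52245924, 0.22446455]), 'eef_rot': array([2.27400606, 1.57077039, 1.95622895]), 'force': array([-0.23532716,  0.32818206, -1.06731274]), 'moment': array([0.02209169, 0.0288212 , 0.0023973 ]), 'grip_width': 0.0936924799504509}
```

View pics/scene0.png

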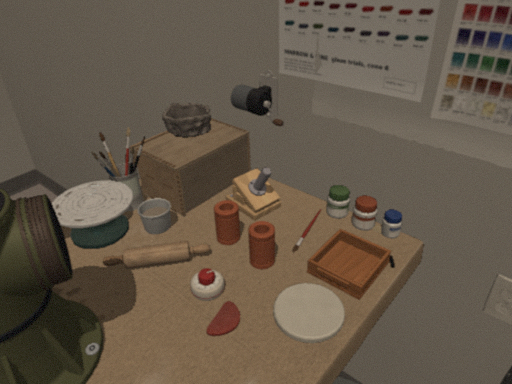

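View pics/top0.png

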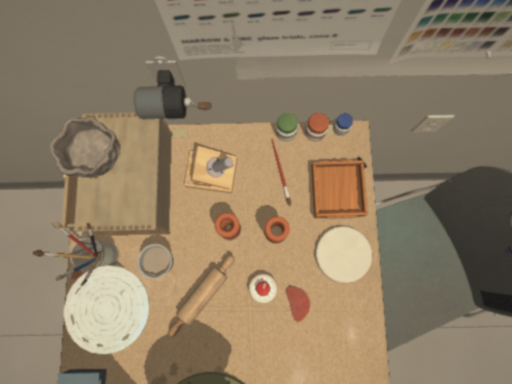

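Run:
```python
from h import *
im=cv2.imread('pics/top0.png'); c=cv2.resize(im[130:260,130:380],None,fx=3.2,fy=3.2,interpolation=cv2.INTER_CUBIC); cv2.imwrite('pics/topc.png',c)
im=cv2.imread('pics/scene0.png'); c=cv2.resize(im[160:280,200:350],None,fx=5,fy=5,interpolation=cv2.INTER_CUBIC); cv2.imwrite('pics/scenec.png',c)
for n,ps,z in [('tube',([264.1,247.6],[225.9,222.7]),.045),('shoulder',([257,183.4],),.065),('bat',([306.7,313.6],),0),('box',([348.6,266.1],),0),('tub',([160.5,230],),0),('stand',([254.8,205.8],),0),('brush',([309.3,229.8],),0),('jar',([334,211],),0)]:
    for p in ps: print('S',n,ray('scene',p,z).round(4))
for n,ps,z in [('tube',([276.9,229.2],[227.8,224.2]),.045),('shoulder',([218.2,164.5],),.065),('home',([221.9,163.5],),.104),('bat',([339,251.4],),0),('boxc',([338.5,190],),.035),('tub',([159,264.7],),0),('stand',([210.8,172.7],),0),('brush',([283.4,170.6],),0),('jar',([284.6,128],),0)]:
    for p in ps: print('T',n,ray('top',p,z).round(4))
```

```text
S tube [ 0.4274 -0.166   0.045 ]
S tube [ 0.439  -0.0464  0.045 ]
S shoulder [ 0.5835 -0.0158  0.065 ]
S bat [ 0.3743 -0.3102  0.    ]
S box [ 0.532  -0.3079  0.    ]
S tub [0.3626 0.0982 0.    ]
S stand [ 0.5762 -0.0128  0.    ]
S brush [ 0.5814 -0.1759  0.    ]
S jar [ 0.6814 -0.1821  0.    ]
T tube [ 0.4311 -0.1594  0.045 ]
T tube [ 0.4447 -0.0484  0.045 ]
T shoulder [ 0.5798 -0.0289  0.065 ]
T home [ 0.5714 -0.0409  0.104 ]
T bat [ 0.3804 -0.3052  0.    ]
T boxc [ 0.5202 -0.3058  0.035 ]
T tub [0.3581 0.1169 0.    ]
T stand [ 0.5769 -0.0041  0.    ]
T brush [ 0.5782 -0.1817  0.    ]
T jar [ 0.6877 -0.1884  0.    ]
```

View pics/topc.png

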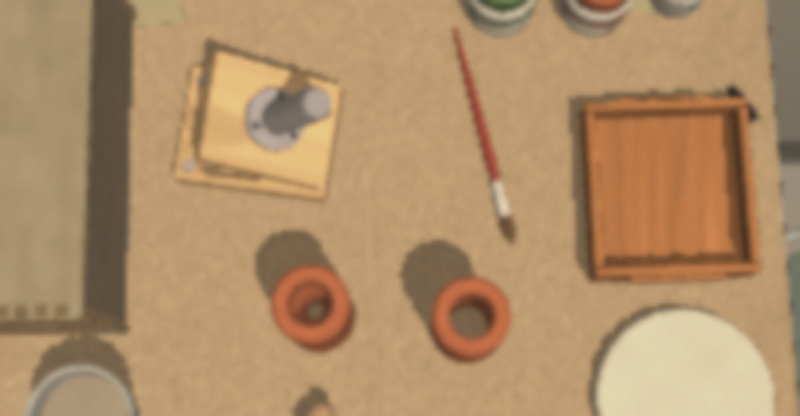

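View pics/scenec.png

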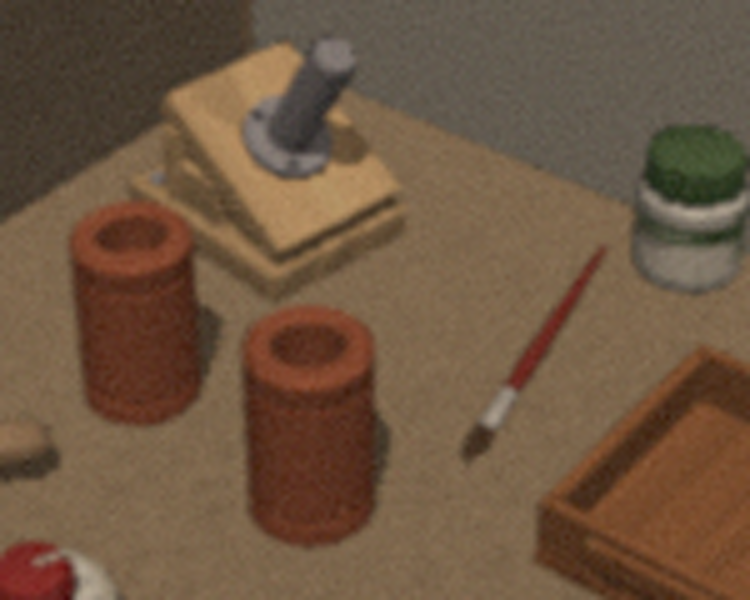

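The pictures show two tubes: A at top px (227,226) and B at (277,229). The gauge is at (216,167) with its pin leaning to image right (world −y). The bat is at (344,254) and the box at (339,190). Next I'll refine the gauge and tube geometry by fitting.

Run:
```python
from h import *
im=cv2.imread('pics/top0.png'); c=cv2.resize(im[140:200,175:245],None,fx=10,fy=10,interpolation=cv2.INTER_CUBIC); cv2.imwrite('pics/topg.png',c)
im=cv2.imread('pics/scene0.png'); c=cv2.resize(im[160:220,222:290],None,fx=10,fy=10,interpolation=cv2.INTER_CUBIC); cv2.imwrite('pics/sceneg.png',c)
print(R.from_euler('xyz',ctrl.get_obs()['eef_rot']).as_matrix().round(3))
```

```text
[[-0.     0.312  0.95 ]
 [ 0.     0.95  -0.312]
 [-1.     0.    -0.   ]]
```

View pics/topg.png

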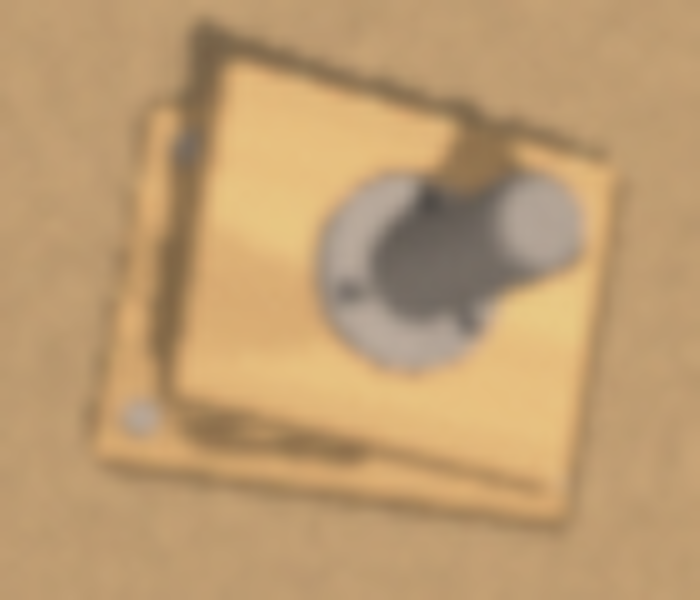

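View pics/sceneg.png

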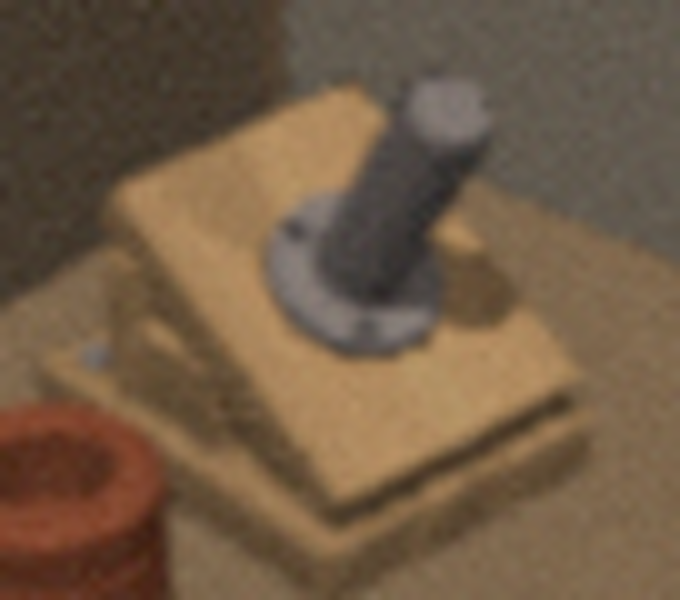

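```bash
cat > fit.py <<'E'
from h import *
from scipy.optimize import least_squares
T=lambda x,y:np.array([175+(x+.5)/10-.5,140+(y+.5)/10-.5])
S=lambda x,y:np.array([222+(x+.5)/10-.5,160+(y+.5)/10-.5])
# stand -x leans ~ world -y => yaw ~ +90deg
def model(p):
    x,y,yaw,bx,by,h=p; c,s=np.cos(yaw),np.sin(yaw)
    ax=np.array([-c*.5,-s*.5,np.sqrt(3)/2]); sh=np.array([x,y,h]); tip=sh+.07*ax
    def co(i,j): u,v=.058*i,.045*j; return [bx+c*u-s*v,by+s*u+c*v,.018]
    # stand x~+y, stand y~ -x
    return [('top',sh,T(408,270)),('top',tip,T(539,224)),('scene',sh,S(354,272)),('scene',tip,S(450,112)),
     ('top',co(1,1),T(98,458)),('top',co(-1,1),T(562,525)),('top',co(1,-1),T(148,103)),('scene',co(1,1),S(42,372)),('scene',co(-1,1),S(330,560)),('scene',co(-1,-1),S(590,425))]
f=lambda p:np.concatenate([proj(c,q)-t for c,q,t in model(p)])
r=least_squares(f,[.578,-.02,1.6,.578,-.01,.065],loss='soft_l1')
print(r.x.round(4)); print(f(r.x).reshape(-1,2).round(2))
c,s=np.cos(r.x[2]-0),np.sin(r.x[2])
print('axis',-c*.5,-s*.5)
for n,p in [('A',(227.5,225.9)),('B',(277.2,229.4))]: print(n,ray('top',np.array(p)-.3,.09).round(4))
E
python3 fit.py
python3 - <<'E'
from h import *
for cam in('top','scene'):
  optics.camera(cam)
  for t,z in [('tube_1',0.09),('plaster_bat',.016),('seconds_box',.035)]:
    for m in models.cut_out(t,cam)[:2]:
      P=m['pixels'].astype(np.uint8); cn=max(cv2.findContours(P,0,1)[0],key=cv2.contourArea)
      (cx,cy),_,_=cv2.minAreaRect(cn); e=cv2.fitEllipse(cn)
      print(cam,t,round(m['score'],2),np.round(m['box']),ray(cam,(cx,cy),z).round(4),ray(cam,e[0],z).round(4),np.round(e[0],1),P.sum())
print(ctrl.get_obs()['time_s'])
E
```

```text
[ 0.5757 -0.0222  1.4151  0.5777 -0.0054  0.0616]
[[ 0.11  0.14]
 [ 0.07 -0.31]
 [ 0.01  0.04]
 [-0.28  0.01]
 [-0.83  0.26]
 [ 0.8  -0.08]
 [ 0.47 -0.15]
 [-0.93 -0.7 ]
 [-0.33  0.43]
 [ 0.92 -0.68]]
axis -0.07754935501123102 -0.4939494888521923
A [ 0.4367 -0.0506  0.09  ]
B [ 0.4269 -0.1573  0.09  ]
top tube_1 0.93 [213. 214. 244. 240.] [ 0.4352 -0.0518  0.09  ] [ 0.4357 -0.0512  0.09  ] [227.5 226. ] 531
top tube_1 0.61 [267. 217. 290. 243.] [ 0.4261 -0.1554  0.09  ] [ 0.4254 -0.1566  0.09  ] [276.6 229.8] 426
top plaster_bat 0.67 [314. 225. 371. 284.] [ 0.3726 -0.3119  0.016 ] [ 0.3728 -0.3124  0.016 ] [343.7 254.4] 2543
top seconds_box 0.63 [309. 162. 368. 220.] [ 0.5225 -0.3074  0.035 ] [ 0.522  -0.3067  0.035 ] [338.8 189.2] 3026
scene tube_1 0.91 [249. 222. 277. 270.] [ 0.3912 -0.1888  0.09  ] [ 0.3924 -0.1885  0.09  ] [261.3 244.1] 1164
scene tube_1 0.78 [212. 201. 241. 244.] [ 0.4018 -0.0877  0.09  ] [ 0.4014 -0.0882  0.09  ] [226.6 221.9] 955
scene plaster_bat 0.84 [273. 282. 346. 345.] [ 0.3668 -0.3184  0.016 ] [ 0.3666 -0.3183  0.016 ] [308.4 312.6] 3383
scene seconds_box 0.85 [302. 228. 385. 298.] [ 0.5071 -0.3145  0.035 ] [ 0.5044 -0.3184  0.035 ] [348.1 263.1] 3625
2.3
```

```bash
cat >> h.py <<'E'
AX=np.array([-.0775,-.494,.866]); AX/=np.linalg.norm(AX); SH=np.array([.5757,-.0222,.063])
YH=np.array([.988,-.155,0]); YH/=np.linalg.norm(YH)
def Rdown(az): 
    x=np.array([0,0,-1.]); y=np.array([np.cos(az),np.sin(az),0]); return np.array([x,y,np.cross(x,y)]).T
def Rpin():
    x=-AX; y=YH-x*(YH@x); y/=np.linalg.norm(y); return np.array([x,y,np.cross(x,y)]).T
def need(p,Rt=None):
    o=ctrl.get_obs(); M=R.from_euler('xyz',o['eef_rot']).as_matrix()
    tr=M.T@(np.array(p)-o['ee_pos'])/.025
    rv=np.zeros(3) if Rt is None else np.degrees(R.from_matrix(M.T@Rt).as_rotvec())/5
    print('need',tr.round(2),rv.round(2),'at',o['ee_pos'].round(4),'t',o['time_s'],'F',np.round(o['force'],1),'w',round(o['grip_width'],4),'q',o['qpos'].round(2))
E
python3 - <<'E'
from h import *
need([.4365,-.0505,.38],Rdown(np.radians(71.8)))
E
```

```text
need [ -6.22 -18.46  17.22] [-0.  0. -0.] at [0.1719 0.5225 0.2245] t 2.3 F [ 0.4 -0.6  0.2] w 0.0941 q [ 1.19  0.3   1.52 -0.    1.32 -0.07]
```

Request:
{"fn": "arm_command", "kwargs": {
  "deltas": [
    {"translation":[-1.6,0,0],"turn":[0,0,0]},
    {"translation":[-3.2,0,0],"turn":[0,0,0]},
    {"translation":[-4.8,-1,1],"turn":[0,0,0]},
    {"translation":[-6.2,-2,2],"turn":[0,0,0]},
    {"translation":[-6.2,-3.2,3.1],"turn":[0,0,0]},
    {"translation":[-6.2,-4.4,4.2],"turn":[0,0,0]},
    {"translation":[-6.2,-5.6,5.3],"turn":[0,0,0]},
    {"translation":[-6.2,-6.8,6.4],"turn":[0,0,0]},
    {"translation":[-6.2,-8,7.5],"turn":[0,0,0]},
    {"translation":[-6.2,-9.2,8.6],"turn":[0,0,0]},
    {"translation":[-6.2,-9.2,8.6],"turn":[0,0,0]}
  ],
  "gripper": 94,
  "force": 15
}}

```text
time_s: 3.22
ee_pos: [0.3055, 0.233, 0.3799]
eef_rot: [0.267, 1.569, -0.054]
force: [-0.0, 0.8, 0.6]
grip_width: 0.0943
```

Run:
```python
from h import *
need([.4365,-.0505,.2],Rdown(np.radians(71.8)))
```

```text
need [ 7.2  -9.11  8.54] [-0.04  0.02 -0.  ] at [0.3055 0.233  0.3799] t 3.2167 F [-0.   0.8  0.6] w 0.0943 q [ 0.56 -0.16  1.66 -0.    1.64 -0.69]
```

Request:
{"fn": "arm_command", "kwargs": {
  "deltas": [
    {"translation":[0,-1.1,1],"turn":[0,0,0]},
    {"translation":[0,-2.2,2],"turn":[0,0,0]},
    {"translation":[0,-3.3,3],"turn":[0,0,0]},
    {"translation":[0.5,-4.4,4],"turn":[0,0,0]},
    {"translation":[1.2,-5.5,5.1],"turn":[0,0,0]},
    {"translation":[2.2,-6.6,6.2],"turn":[0,0,0]},
    {"translation":[3.2,-7.6,7.2],"turn":[0,0,0]},
    {"translation":[4.4,-8.4,7.9],"turn":[0,0,0]},
    {"translation":[5.7,-9.1,8.54],"turn":[0,0,0]},
    {"translation":[7.2,-9.1,8.54],"turn":[0,0,0]},
    {"translation":[8.4,-9.11,8.54],"turn":[0,0,0]},
    {"translation":[8.4,-9.11,8.54],"turn":[0,0,0]}
  ]
}}

```text
time_s: 4.22
ee_pos: [0.4335, -0.046, 0.1645]
eef_rot: [-3.02, 1.562, 2.944]
force: [-0.9, -0.5, 0.1]
grip_width: 0.0941
```

Run:
```python
from h import *
need([.4365,-.0505,.066],Rdown(np.radians(71.8)))
snap('top','t1.png')
im=snap('scene','s1.png')
```

```text
need [ 3.94 -0.13  0.2 ] [-0.01 -0.1   0.01] at [ 0.4335 -0.046   0.1645] t 4.2167 F [-0.9 -0.5  0.1] w 0.0941 q [-0.19  0.11  1.89  0.    1.14 -1.44]
```

View pics/s1.png

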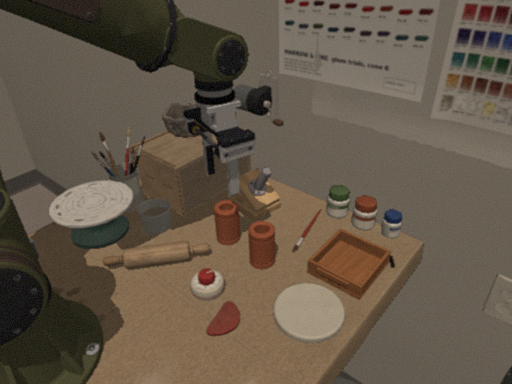

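Run:
```python
from h import *
o=ctrl.get_obs();M=R.from_euler('xyz',o['eef_rot']).as_matrix()
for s in(1,-1): print([proj(c,o['ee_pos']+M@[.019,s*.05,0]).round(0) for c in('scene','top')])
im=cv2.imread('pics/t1.png');cv2.imwrite('pics/t1c.png',cv2.resize(im[130:260,130:380],None,fx=3.2,fy=3.2))
```

```text
[array([211., 173.]), array([199., 215.])]
[array([233., 194.]), array([246., 230.])]
```

View pics/t1c.png

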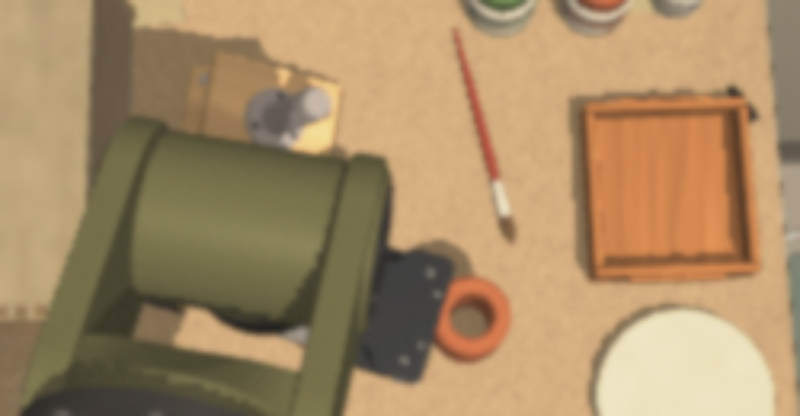

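Projected fingertips (scene px 211,173 and 233,194) match the picture, and the gripper is centred over tube A. Next I descend and pre-centre the tube.

Request:
{"fn": "arm_command", "kwargs": {
  "deltas": [
    {"translation":[0,-0.1,0.2],"turn":[0,-0.1,0]},
    {"translation":[1.0,-0.13,0.2],"turn":[0,-0.1,0]},
    {"translation":[2.0,-0.13,0.2],"turn":[0,-0.1,0]},
    {"translation":[3.0,-0.13,0.2],"turn":[0,-0.1,0]},
    {"translation":[3.7,-0.13,0.2],"turn":[0,-0.1,0]},
    {"translation":[3.9,-0.13,0.2],"turn":[0,-0.1,0]},
    {"translation":[3.9,-0.13,0.2],"turn":[0,-0.1,0]}
  ]
}}

```text
time_s: 4.9
ee_pos: [0.4403, -0.0509, 0.0727]
eef_rot: [0.008, 1.561, -0.309]
force: [-1.1, -0.3, -0.4]
grip_width: 0.0938
```

Request:
{"fn": "arm_command", "kwargs": {
  "deltas": [
    {"translation":[0,0,0],"turn":[0,0,0]},
    {"translation":[0,0,0],"turn":[0,0,0]},
    {"translation":[0,0,0],"turn":[0,0,0]},
    {"translation":[0,0,0],"turn":[0,0,0]},
    {"translation":[0,0,0],"turn":[0,0,0]},
    {"translation":[0,0,0],"turn":[0,0,0]},
    {"translation":[0,0,0],"turn":[0,0,0]}
  ],
  "gripper": 50,
  "force": 5
}}

```text
time_s: 5.48
ee_pos: [0.4399, -0.0508, 0.0723]
eef_rot: [0.046, 1.561, -0.272]
force: [0.9, 1.8, 1.6]
grip_width: 0.053
```

Run:
```python
from h import *
need([.4365,-.0505,.066],Rdown(np.radians(-8.9)))
```

```text
need [ 0.25 -0.03 -0.14] [16.14  0.09 -0.08] at [ 0.4399 -0.0508  0.0723] t 5.4833 F [0.9 1.8 1.6] w 0.053 q [-0.2   0.26  1.97 -0.    0.9  -1.45]
```

Request:
{"fn": "arm_command", "kwargs": {
  "deltas": [
    {"translation":[0,0,0],"turn":[0,0,0]},
    {"translation":[0,0,0],"turn":[0,0,0]},
    {"translation":[0,0,0],"turn":[0,0,0]},
    {"translation":[0,0,0],"turn":[0,0,0]}
  ],
  "gripper": 80
}}

```text
time_s: 5.82
ee_pos: [0.4395, -0.051, 0.0718]
eef_rot: [-0.018, 1.562, -0.336]
force: [-0.4, 0.7, -0.4]
grip_width: 0.0764
```

Request:
{"fn": "arm_command", "kwargs": {
  "deltas": [
    {"translation":[0,0,0],"turn":[1.3,0,0]},
    {"translation":[0,0,0],"turn":[2.6,0,0]},
    {"translation":[0,0,0],"turn":[3.9,0,0]},
    {"translation":[0,0,0],"turn":[5.2,0,0]},
    {"translation":[0,0,0],"turn":[6.5,0,0]},
    {"translation":[0,0,0],"turn":[7.8,0,0]},
    {"translation":[0,0,0],"turn":[9.1,0,0]},
    {"translation":[0,0,0],"turn":[10.4,0,0]},
    {"translation":[0,0,0],"turn":[11.7,0,0]},
    {"translation":[0,0,0],"turn":[13.0,0,0]},
    {"translation":[0,0,0],"turn":[14.3,0,0]},
    {"translation":[0,0,0],"turn":[15.6,0,0]}
  ]
}}

```text
time_s: 6.82
ee_pos: [0.4395, -0.051, 0.0719]
eef_rot: [1.354, 1.562, -0.33]
force: [-0.4, -0.2, 0.2]
grip_width: 0.0803
```

Run:
```python
from h import *
need([.4375,-.0508,.066],Rdown(np.radians(-8.9)))
```

```text
need [ 0.23 -0.08  0.  ] [ 0.47  0.02 -0.1 ] at [ 0.4395 -0.051   0.0719] t 6.8167 F [-0.4 -0.2  0.2] w 0.0803 q [-0.2   0.26  1.97 -0.    0.9  -0.08]
```

Request:
{"fn": "arm_command", "kwargs": {
  "deltas": [
    {"translation":[0.2,-0.05,0],"turn":[0.5,0,-0.1]},
    {"translation":[0.2,-0.05,0],"turn":[0.5,0,-0.1]},
    {"translation":[0.2,-0.05,0],"turn":[0.5,0,-0.1]}
  ]
}}

```text
time_s: 7.07
ee_pos: [0.4383, -0.0508, 0.0668]
eef_rot: [-0.318, 1.569, -2.039]
force: [-0.3, 0.1, -0.2]
grip_width: 0.0801
```

Request:
{"fn": "arm_command", "kwargs": {
  "deltas": [
    {"translation":[0,0,0],"turn":[0,0,0]},
    {"translation":[0,0,0],"turn":[0,0,0]},
    {"translation":[0,0,0],"turn":[0,0,0]},
    {"translation":[0,0,0],"turn":[0,0,0]},
    {"translation":[0,0,0],"turn":[0,0,0]},
    {"translation":[0,0,0],"turn":[0,0,0]}
  ],
  "gripper": 45,
  "force": 20
}}

```text
time_s: 7.57
ee_pos: [0.4386, -0.0508, 0.0671]
eef_rot: [0.221, 1.569, -1.501]
force: [1.4, 0.3, 0.4]
grip_width: 0.0539
```

Run:
```python
from h import *
o=ctrl.get_obs(); print(R.from_euler('xyz',o['eef_rot']).as_matrix().round(3))
# TCP along pin: tube bottom is z_tcp below TCP
L=o['ee_pos'][2]; print('L',L)
need(SH+AX*(0.09+L),Rpin())
```

```text
[[ 0.     0.989 -0.151]
 [-0.002 -0.151 -0.989]
 [-1.     0.     0.002]]
L 0.06706769281623502
need [-5.27  5.24  1.19] [0.04 6.02 0.01] at [ 0.4386 -0.0508  0.0671] t 7.5667 F [1.4 0.3 0.4] w 0.0539 q [-0.2   0.28  1.97 -0.    0.9  -0.04]
```

Request:
{"fn": "arm_command", "kwargs": {
  "deltas": [
    {"translation":[-1.2,0,0],"turn":[0,0,0]},
    {"translation":[-2.4,0,0],"turn":[0,0,0]},
    {"translation":[-3.6,0,0],"turn":[0,1,0]},
    {"translation":[-4.8,0,0.2],"turn":[0,2,0]},
    {"translation":[-5.8,0.6,0.6],"turn":[0,3,0]},
    {"translation":[-6.2,1.6,1.0],"turn":[0,4,0]},
    {"translation":[-6.2,2.6,1.2],"turn":[0,5,0]},
    {"translation":[-6.2,3.6,1.2],"turn":[0,6,0]},
    {"translation":[-6.2,4.6,1.2],"turn":[0,6,0]},
    {"translation":[-6.2,5.24,1.2],"turn":[0,6,0]},
    {"translation":[-6.0,5.24,1.2],"turn":[0,6,0]},
    {"translation":[-6.0,5.24,1.2],"turn":[0,6,0]}
  ]
}}

```text
time_s: 8.57
ee_pos: [0.563, -0.0999, 0.2151]
eef_rot: [-3.136, 1.048, 1.424]
force: [-1.0, 0.7, -2.5]
grip_width: 0.0537
```

Run:
```python
from h import *
L=.067
need(SH+AX*(0.08+L),Rpin())
for c in('scene','top'): 
    im=snap(c,c[0]+'2.png')[:,:,::-1]
    x,y=(205,110) if c=='scene' else (170,120)
    cv2.imwrite('pics/%s2c.png'%c[0],cv2.resize(im[y:y+110,x:x+120],None,fx=5,fy=5,interpolation=cv2.INTER_CUBIC))
```

```text
need [0.97 0.02 0.31] [0.03 0.01 0.05] at [ 0.563  -0.0999  0.2151] t 8.5667 F [-1.   0.7 -2.5] w 0.0537 q [-0.45  0.42  1.46  0.5   1.45 -0.41]
```

View pics/s2c.png

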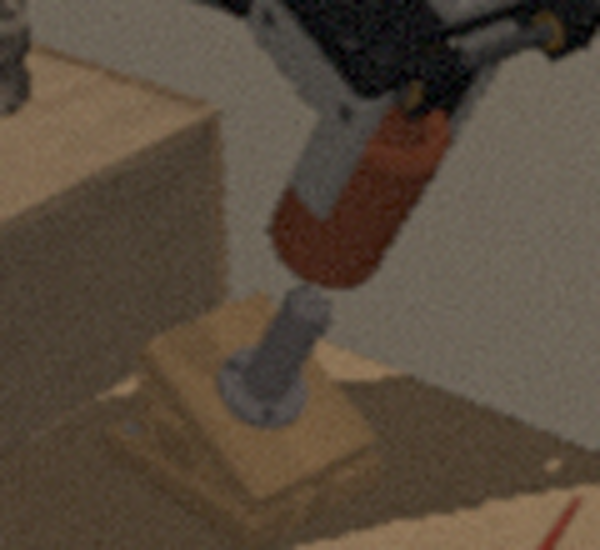

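View pics/t2c.png

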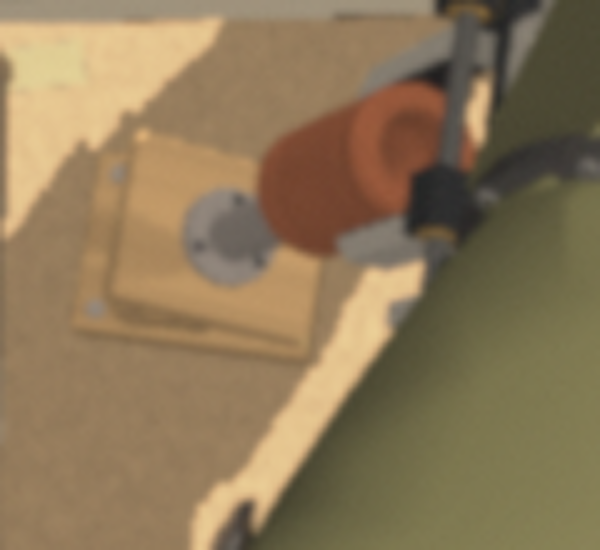

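Request:
{"fn": "arm_command", "kwargs": {
  "deltas": [
    {"translation":[0,0.02,0.31],"turn":[0,0,0]},
    {"translation":[0.5,0.02,0.31],"turn":[0,0,0]},
    {"translation":[0.5,0.02,0.31],"turn":[0,0,0]},
    {"translation":[0.5,0.02,0.31],"turn":[0,0,0]}
  ]
}}

```text
time_s: 9.0
ee_pos: [0.5634, -0.1007, 0.2023]
eef_rot: [-3.14, 1.049, 1.42]
force: [-0.1, -0.5, -2.4]
grip_width: 0.0542
```

```bash
cat >> h.py <<'E'
def cyl(im,cam,o,ax,r,l0,l1,col,x0,y0,f):
    u=np.cross(ax,[1,0,0]);u/=np.linalg.norm(u);v=np.cross(ax,u)
    for l in(l0,l1):
        P=np.array([(proj(cam,o+ax*l+r*(u*np.cos(t)+v*np.sin(t)))-[x0,y0]+.5)*f-.5 for t in np.linspace(0,6.283,60)])
        cv2.polylines(im,[P.round().astype(np.int32)],True,col,1)
def over(tag,L):
    o=ctrl.get_obs(); M=R.from_euler('xyz',o['eef_rot']).as_matrix(); a=-M[:,0]
    b=o['ee_pos']-a*L; d=b-SH; print('bottom in pin frame: along',round(d@AX,4),'perp y,z tool',((d-AX*(d@AX))@M[:,1:]).round(4),'ang',round(np.degrees(np.arccos(min(1,a@AX))),2))
    for c in('scene','top'):
        im=snap(c,c[0]+tag+'.png')[:,:,::-1]; x,y=(205,110) if c=='scene' else (170,120)
        z=cv2.resize(im[y:y+110,x:x+120],None,fx=6,fy=5.4 if 0 else 6,interpolation=cv2.INTER_CUBIC)[:600]
        cyl(z,c,SH,AX,.012,.0,.07,(0,255,0),x,y,6); cyl(z,c,SH,AX,.023,0,0,(0,255,0),x,y,6); cyl(z,c,b,a,.027,0,.09,(255,0,0),x,y,6)
        cv2.imwrite('pics/%s%sc.png'%(c[0],tag),z)
E
python3 - <<'E'
from h import *
need(SH+AX*(0.08+.067),Rpin()); over('3',.067)
E
```

```text
need [0.53 0.   0.03] [0.03 0.02 0.03] at [ 0.5634 -0.1007  0.2023] t 9.0 F [-0.1 -0.5 -2.4] w 0.0542 q [-0.45  0.43  1.47  0.5   1.43 -0.42]
bottom in pin frame: along 0.0934 perp y,z tool [-0.0002 -0.0007] ang 0.17
```

View pics/s3c.png

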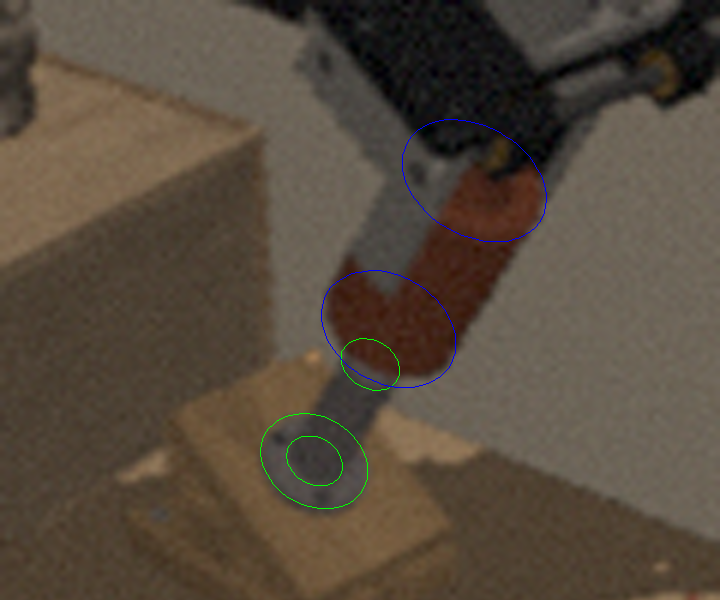

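View pics/t3c.png

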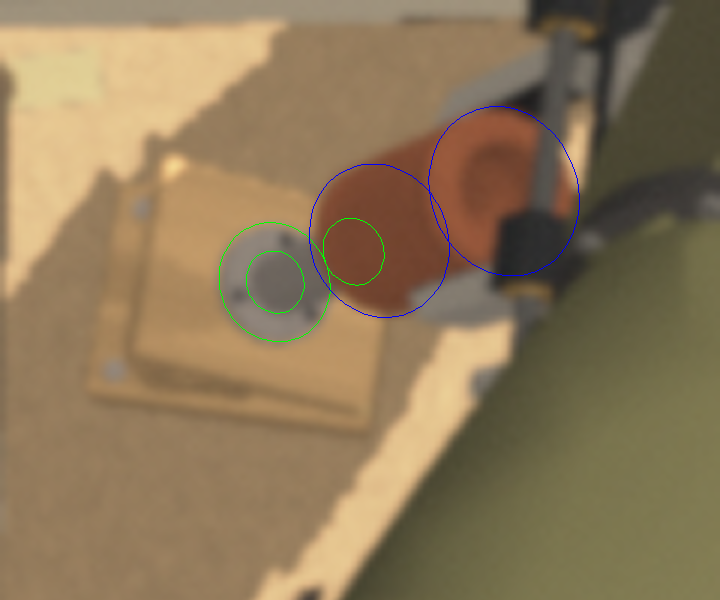

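Request:
{"fn": "arm_command", "kwargs": {
  "deltas": [
    {"translation":[0.3,0,0.03],"turn":[0,0,0]},
    {"translation":[0.6,0,0.03],"turn":[0,0,0]},
    {"translation":[0.9,0,0.03],"turn":[0,0,0]},
    {"translation":[1.1,0,0.03],"turn":[0,0,0]},
    {"translation":[1.2,0,0.03],"turn":[0,0,0]},
    {"translation":[1.2,0,0.03],"turn":[0,0,0]}
  ]
}}

```text
time_s: 9.6
ee_pos: [0.5658, -0.086, 0.1752]
eef_rot: [-3.139, 1.049, 1.421]
force: [0.3, 0.3, -2.6]
grip_width: 0.0539
```

Run:
```python
from h import *
need(SH+AX*(.03+.067),Rpin()); over('4',.067)
```

```text
need [ 1.3  -0.    0.01] [0.03 0.02 0.04] at [ 0.5658 -0.086   0.1752] t 9.6 F [ 0.3  0.3 -2.6] w 0.0539 q [-0.43  0.46  1.51  0.51  1.37 -0.43]
bottom in pin frame: along 0.0624 perp y,z tool [-0.0001 -0.0001] ang 0.19
```

View pics/s4c.png

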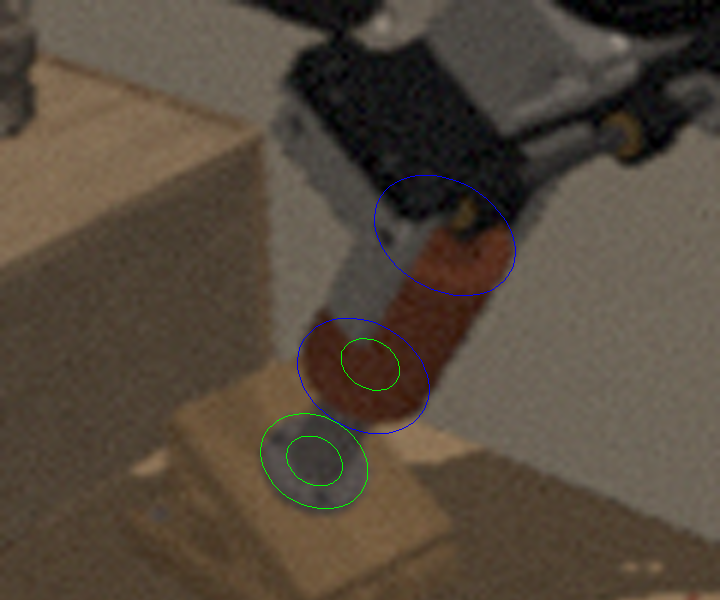

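View pics/t4c.png

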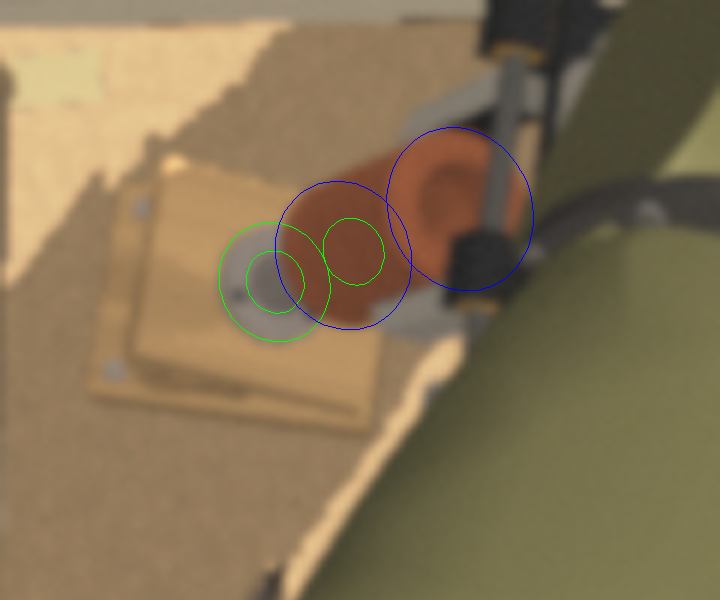

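Request:
{"fn": "arm_command", "kwargs": {
  "deltas": [
    {"translation":[0.2,0,0],"turn":[0,0,0]},
    {"translation":[0.4,0,0],"turn":[0,0,0]},
    {"translation":[0.4,0,0],"turn":[0,0,0]}
  ]
}}

```text
time_s: 9.95
ee_pos: [0.5665, -0.081, 0.1662]
eef_rot: [-3.139, 1.049, 1.421]
force: [0.2, 0.5, -2.8]
grip_width: 0.054
```

Request:
{"fn": "arm_command", "kwargs": {
  "deltas": [
    {"translation":[0.1,0,0],"turn":[0,0,0]},
    {"translation":[0.2,0,0],"turn":[0,0,0]},
    {"translation":[0.2,0,0],"turn":[0,0,0]}
  ]
}}

```text
time_s: 10.2
ee_pos: [0.567, -0.0788, 0.1624]
eef_rot: [-3.14, 1.049, 1.42]
force: [0.0, -0.3, -2.7]
grip_width: 0.0543
```

Request:
{"fn": "arm_command", "kwargs": {
  "deltas": [
    {"translation":[0.1,0,0],"turn":[0,0,0]},
    {"translation":[0.2,0,0],"turn":[0,0,0]},
    {"translation":[0.2,0,0],"turn":[0,0,0]}
  ]
}}

```text
time_s: 10.45
ee_pos: [0.5674, -0.0764, 0.1581]
eef_rot: [-3.14, 1.049, 1.42]
force: [-0.3, 0.1, -2.3]
grip_width: 0.0543
```

Run:
```python
from h import *
need(SH+AX*(.0+.067),Rpin()); over('5',.067)
```

```text
need [ 1.71 -0.    0.  ] [0.03 0.02 0.03] at [ 0.5674 -0.0764  0.1581] t 10.45 F [-0.3  0.1 -2.3] w 0.0543 q [-0.41  0.47  1.53  0.52  1.33 -0.44]
bottom in pin frame: along 0.0428 perp y,z tool [0. 0.] ang 0.17
```

View pics/s5c.png

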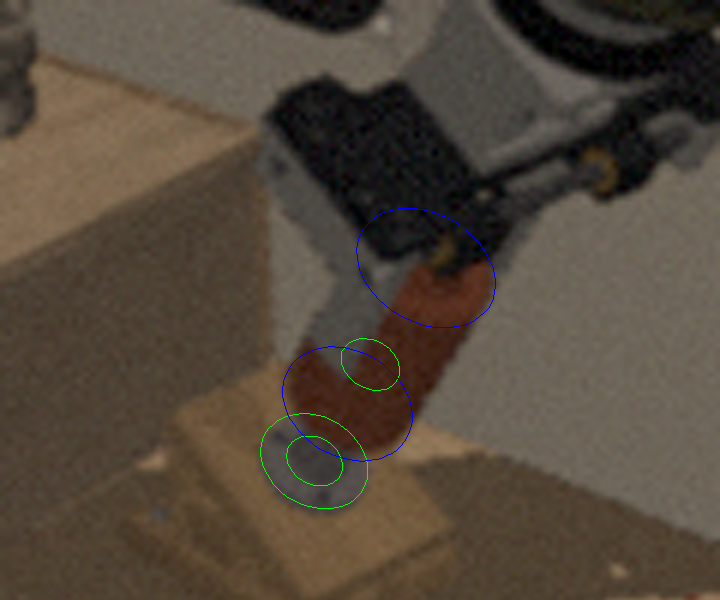

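Request:
{"fn": "arm_command", "kwargs": {
  "deltas": [
    {"translation":[0.1,0,0],"turn":[0,0,0]},
    {"translation":[0.12,0,0],"turn":[0,0,0]}
  ]
}}

```text
time_s: 10.72
ee_pos: [0.568, -0.0756, 0.1569]
eef_rot: [3.139, 1.049, 1.416]
force: [-5.1, -6.6, 10.4]
grip_width: 0.0544
```

Request:
{"fn": "arm_command", "kwargs": {
  "deltas": [
    {"translation":[0.08,0,0],"turn":[0,0,0]},
    {"translation":[0.12,0,0],"turn":[0,0,0]}
  ]
}}

```text
time_s: 10.88
ee_pos: [0.5686, -0.0749, 0.156]
eef_rot: [3.134, 1.05, 1.412]
force: [-9.5, -11.9, 25.1]
grip_width: 0.0538
```

Request:
{"fn": "arm_command", "kwargs": {
  "deltas": [
    {"translation":[0.08,0,0],"turn":[0,0,0]},
    {"translation":[0.12,0,0],"turn":[0,0,0]}
  ]
}}

```text
time_s: 11.05
ee_pos: [0.569, -0.0736, 0.154]
eef_rot: [3.132, 1.05, 1.41]
force: [-10.6, -11.6, 27.0]
grip_width: 0.0534
```

Request:
{"fn": "arm_command", "kwargs": {
  "deltas": [
    {"translation":[0.08,0,0],"turn":[0,0,0]},
    {"translation":[0.12,0,0],"turn":[0,0,0]}
  ]
}}

```text
time_s: 11.22
ee_pos: [0.5692, -0.0722, 0.1513]
eef_rot: [3.132, 1.05, 1.41]
force: [-10.8, -13.7, 26.0]
grip_width: 0.0525
```

Run:
```python
from h import *
need(SH+AX*(.115+.061),Rpin()); over('6',.061)
```

```text
need [-2.97 -0.05  0.03] [ 0.06  0.03 -0.03] at [ 0.5692 -0.0722  0.1513] t 11.2167 F [-10.8 -13.7  26. ] w 0.0525 q [-0.41  0.48  1.54  0.52  1.31 -0.44]
bottom in pin frame: along 0.0407 perp y,z tool [ 0.0015 -0.0003] ang 0.23
```

View pics/s6c.png

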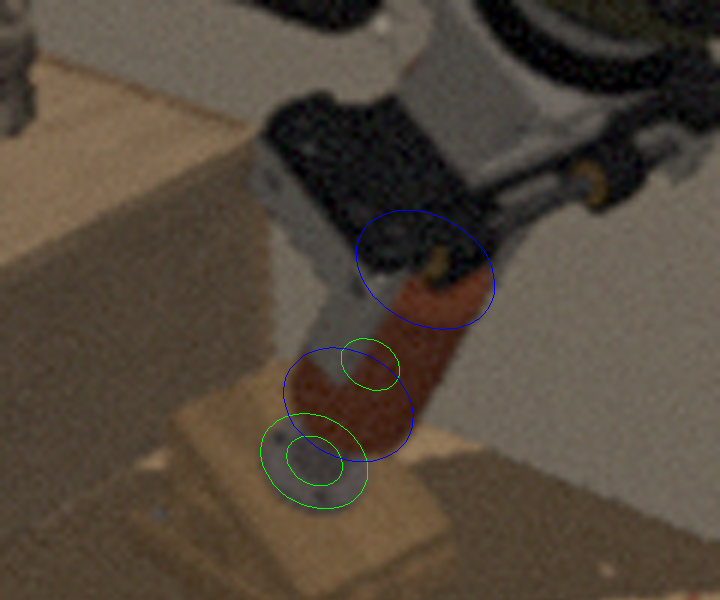

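View pics/t6c.png

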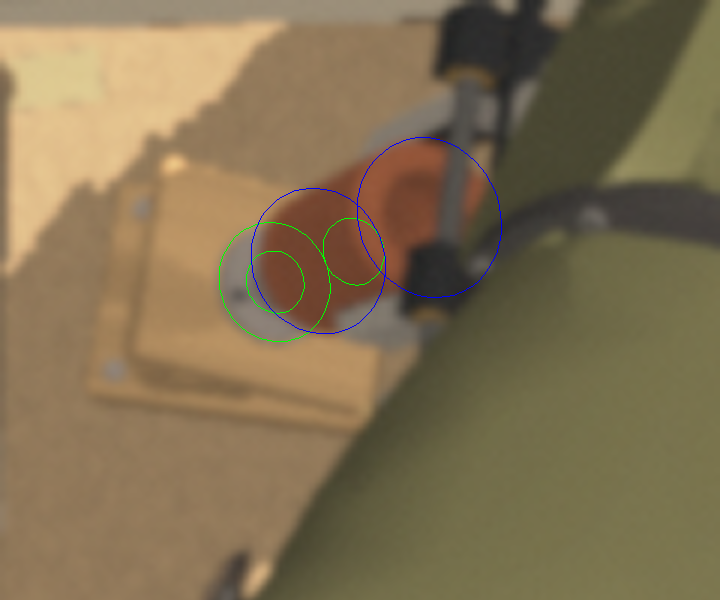

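Bottom of tube A hasn't moved between s5 and s6 while the gripper slid about 7 mm down it, so it sticks on a glaze run and goes in the seconds box.

Request:
{"fn": "arm_command", "kwargs": {
  "deltas": [
    {"translation":[-0.4,-0.02,0],"turn":[0,0,0]},
    {"translation":[-1.0,-0.05,0],"turn":[0,0,0]},
    {"translation":[-1.8,-0.05,0],"turn":[0,0,0]},
    {"translation":[-2.6,-0.05,0],"turn":[0,0,0]},
    {"translation":[-3.4,-0.05,0],"turn":[0,0,0]},
    {"translation":[-3.8,-0.05,0],"turn":[0,0,0]},
    {"translation":[-3.8,-0.05,0],"turn":[0,0,0]}
  ]
}}

```text
time_s: 11.9
ee_pos: [0.5604, -0.1183, 0.2322]
eef_rot: [3.136, 1.05, 1.413]
force: [0.2, -0.4, -3.3]
grip_width: 0.0526
```

Run:
```python
from h import *
need([.526,-.309,.18],Rdown(np.radians(-8.9)))
```

```text
need [-2.05 -0.2   7.76] [ 0.03 -5.97 -0.02] at [ 0.5604 -0.1183  0.2322] t 11.9 F [ 0.2 -0.4 -3.3] w 0.0526 q [-0.48  0.41  1.43  0.49  1.49 -0.42]
```

Request:
{"fn": "arm_command", "kwargs": {
  "deltas": [
    {"translation":[-0.2,0,0.8],"turn":[0,-0.8,0]},
    {"translation":[-0.4,0,1.6],"turn":[0,-1.6,0]},
    {"translation":[-0.7,0,2.5],"turn":[0,-2.4,0]},
    {"translation":[-0.9,-0.1,3.4],"turn":[0,-3.2,0]},
    {"translation":[-1.2,-0.1,4.3],"turn":[0,-4.0,0]},
    {"translation":[-1.4,-0.1,5.2],"turn":[0,-4.8,0]},
    {"translation":[-1.6,-0.2,6.1],"turn":[0,-5.6,0]},
    {"translation":[-1.8,-0.2,7.0],"turn":[0,-6,0]},
    {"translation":[-2.0,-0.2,7.76],"turn":[0,-6,0]},
    {"translation":[-2.05,-0.2,7.76],"turn":[0,-6,0]},
    {"translation":[-2.05,-0.2,7.76],"turn":[0,-6,0]}
  ]
}}

```text
time_s: 12.82
ee_pos: [0.5254, -0.3078, 0.1769]
eef_rot: [-1.457, 1.569, 3.103]
force: [1.0, 0.4, -2.2]
grip_width: 0.0526
```

Run:
```python
from h import *
need([.526,-.309,.07],Rdown(np.radians(-8.9)))
o=ctrl.get_obs(); M=R.from_euler('xyz',o['eef_rot']).as_matrix()
for c in('scene','top'):
    im=snap(c,c[0]+'7.png')[:,:,::-1]; x,y=(280,170) if c=='scene' else (280,120)
    z=cv2.resize(im[y:y+130,x:x+130],None,fx=4.5,fy=4.5,interpolation=cv2.INTER_CUBIC)
    cyl(z,c,o['ee_pos']-[0,0,.061],-M[:,0],.027,0,.09,(255,0,0),x,y,4.5)
    for h in(0,.035):
        P=np.array([(proj(c,[.526+a*.065,-.309+b*.06,h])-[x,y]+.5)*4.5-.5 for a,b in((1,1),(1,-1),(-1,-1),(-1,1))]).round().astype(np.int32)
        cv2.polylines(z,[P],True,(0,255,0),1)
    cv2.imwrite('pics/%s7c.png'%c[0],z)
```

```text
need [4.28 0.04 0.04] [0.03 0.   0.02] at [ 0.5254 -0.3078  0.1769] t 12.8167 F [ 1.   0.4 -2.2] w 0.0526 q [-0.59  0.47  1.4  -0.    1.27 -0.44]
```

View pics/s7c.png

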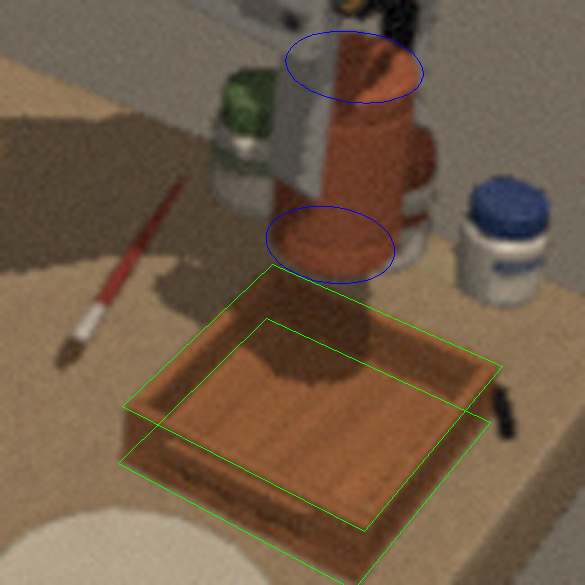

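View pics/t7c.png

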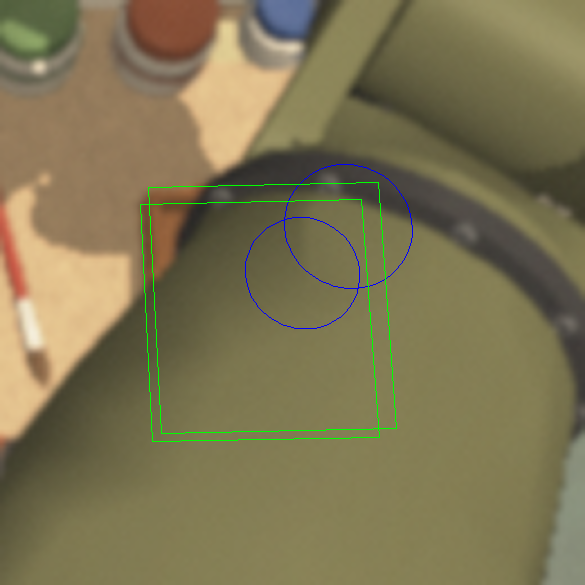

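Request:
{"fn": "arm_command", "kwargs": {
  "deltas": [
    {"translation":[1.0,0.04,0.04],"turn":[0,0,0]},
    {"translation":[2.0,0.04,0.04],"turn":[0,0,0]},
    {"translation":[3.0,0.04,0.04],"turn":[0,0,0]},
    {"translation":[3.6,0.04,0.04],"turn":[0,0,0]},
    {"translation":[4.0,0.04,0.04],"turn":[0,0,0]},
    {"translation":[4.1,0.04,0.04],"turn":[0,0,0]},
    {"translation":[4.1,0.04,0.04],"turn":[0,0,0]}
  ]
}}

```text
time_s: 13.5
ee_pos: [0.5267, -0.3089, 0.0757]
eef_rot: [-0.187, 1.569, -1.909]
force: [0.3, 0.3, -1.9]
grip_width: 0.0526
```

Request:
{"fn": "arm_command", "kwargs": {
  "deltas": [
    {"translation":[0.06,0,0],"turn":[0,0,0]},
    {"translation":[0.12,0,0],"turn":[0,0,0]}
  ]
}}

```text
time_s: 13.67
ee_pos: [0.5271, -0.3096, 0.074]
eef_rot: [0.631, 1.568, -1.092]
force: [-0.5, -0.0, -2.7]
grip_width: 0.0527
```

Request:
{"fn": "arm_command", "kwargs": {
  "deltas": [
    {"translation":[0.06,0,0],"turn":[0,0,0]},
    {"translation":[0.12,0,0],"turn":[0,0,0]}
  ]
}}

```text
time_s: 13.83
ee_pos: [0.5267, -0.3095, 0.0702]
eef_rot: [0.361, 1.569, -1.362]
force: [-0.7, -0.6, -3.3]
grip_width: 0.0527
```

Request:
{"fn": "arm_command", "kwargs": {
  "deltas": [
    {"translation":[0.06,0,0],"turn":[0,0,0]},
    {"translation":[0.1,0,0],"turn":[0,0,0]}
  ]
}}

```text
time_s: 14.0
ee_pos: [0.5267, -0.3098, 0.0684]
eef_rot: [0.246, 1.568, -1.477]
force: [-6.5, 0.2, 17.2]
grip_width: 0.0525
```

Request:
{"fn": "arm_command", "kwargs": {
  "deltas": [
    {"translation":[-0.06,0,0],"turn":[0,0,0]},
    {"translation":[-0.06,0,0],"turn":[0,0,0]},
    {"translation":[-0.06,0,0],"turn":[0,0,0]},
    {"translation":[-0.06,0,0],"turn":[0,0,0]},
    {"translation":[-0.06,0,0],"turn":[0,0,0]},
    {"translation":[-0.06,0,0],"turn":[0,0,0]}
  ],
  "gripper": 90
}}

```text
time_s: 14.5
ee_pos: [0.5265, -0.3093, 0.0686]
eef_rot: [-0.102, 1.569, -1.825]
force: [0.7, 1.3, 1.1]
grip_width: 0.0879
```

Request:
{"fn": "arm_command", "kwargs": {
  "deltas": [
    {"translation":[-1.0,0,0],"turn":[0,0,0]},
    {"translation":[-2.2,0,0],"turn":[0,0,0]},
    {"translation":[-3.4,0,0],"turn":[0,0,0]},
    {"translation":[-4.6,0,0],"turn":[0,0,0]},
    {"translation":[-5.2,0,0],"turn":[0,0,0]},
    {"translation":[-5.2,0,0],"turn":[0,0,0]}
  ]
}}

```text
time_s: 15.0
ee_pos: [0.5276, -0.3098, 0.2027]
eef_rot: [0.913, 1.564, -0.81]
force: [0.2, 0.1, -0.7]
grip_width: 0.09
```

Run:
```python
from h import *
need([.4265,-.157,.18],Rdown(np.radians(71.8)))
o=ctrl.get_obs()
for c in('scene',):
    im=snap(c,c[0]+'8.png')[:,:,::-1]; x,y=(235,140)
    z=cv2.resize(im[y:y+160,x:x+160],None,fx=3.7,fy=3.7,interpolation=cv2.INTER_CUBIC)
    cyl(z,c,np.array([.527,-.3095,.007]),np.array([0,0,1.]),.027,0,.09,(255,0,0),x,y,3.7)
    cyl(z,c,np.array([.4265,-.157,0]),np.array([0,0,1.]),.027,0,.09,(255,0,0),x,y,3.7)
    cv2.imwrite('pics/%s8c.png'%c[0],z)
```

```text
need [ 0.86 -4.93 -5.43] [-16.1    0.08  -0.02] at [ 0.5276 -0.3098  0.2027] t 15.0 F [ 0.2  0.1 -0.7] w 0.09 q [-0.59  0.45  1.37 -0.    1.32 -0.44]
```

View pics/s8c.png

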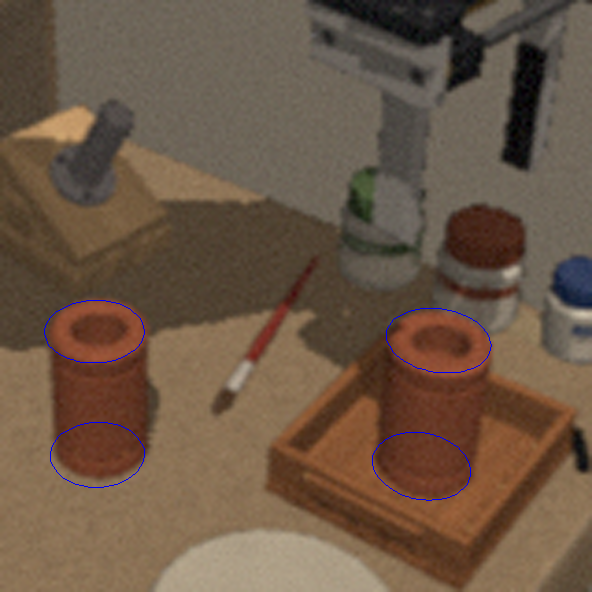

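Request:
{"fn": "arm_command", "kwargs": {
  "deltas": [
    {"translation":[0,-0.4,-0.5],"turn":[-1.3,0,0]},
    {"translation":[0,-0.8,-1],"turn":[-2.6,0,0]},
    {"translation":[0,-1.2,-1.5],"turn":[-3.9,0,0]},
    {"translation":[0,-1.7,-2],"turn":[-5.2,0,0]},
    {"translation":[0,-2.2,-2.5],"turn":[-6.5,0,0]},
    {"translation":[0,-2.7,-3],"turn":[-7.8,0,0]},
    {"translation":[0,-3.2,-3.5],"turn":[-9.1,0,0]},
    {"translation":[0,-3.7,-4],"turn":[-10.4,0,0]},
    {"translation":[0,-4.2,-4.5],"turn":[-11.7,0,0]},
    {"translation":[0.3,-4.6,-5],"turn":[-13,0,0]},
    {"translation":[0.6,-4.9,-5.4],"turn":[-14.3,0,0]},
    {"translation":[0.86,-4.93,-5.43],"turn":[-15.6,0,0]}
  ],
  "gripper": 94
}}

```text
time_s: 16.05
ee_pos: [0.4238, -0.1547, 0.1751]
eef_rot: [-2.671, 1.568, -3.026]
force: [0.8, -0.1, 0.5]
grip_width: 0.0938
```

Run:
```python
from h import *
need([.4265,-.157,.067],Rdown(np.radians(71.8)))
```

```text
need [ 4.32 -0.05  0.14] [-0.43 -0.03  0.01] at [ 0.4238 -0.1547  0.1751] t 16.05 F [ 0.8 -0.1  0.5] w 0.0938 q [-0.43  0.13  1.85 -0.    1.17 -1.65]
```

Request:
{"fn": "arm_command", "kwargs": {
  "deltas": [
    {"translation":[0.6,-0.05,0.14],"turn":[-0.43,0,0]},
    {"translation":[1.5,-0.05,0.14],"turn":[-0.43,0,0]},
    {"translation":[2.5,-0.05,0.14],"turn":[-0.43,0,0]},
    {"translation":[3.5,-0.05,0.14],"turn":[-0.43,0,0]},
    {"translation":[4.1,-0.05,0.14],"turn":[-0.43,0,0]},
    {"translation":[4.3,-0.05,0.14],"turn":[-0.43,0,0]},
    {"translation":[4.3,-0.05,0.14],"turn":[-0.43,0,0]},
    {"translation":[4.3,-0.05,0.14],"turn":[-0.43,0,0]}
  ]
}}

```text
time_s: 16.72
ee_pos: [0.428, -0.1589, 0.0695]
eef_rot: [-1.845, 1.569, -2.169]
force: [-1.0, 0.6, -0.2]
grip_width: 0.094
```

Request:
{"fn": "arm_command", "kwargs": {
  "deltas": [
    {"translation":[0,0,0],"turn":[0,0,0]},
    {"translation":[0,0,0],"turn":[0,0,0]},
    {"translation":[0,0,0],"turn":[0,0,0]},
    {"translation":[0,0,0],"turn":[0,0,0]},
    {"translation":[0,0,0],"turn":[0,0,0]},
    {"translation":[0,0,0],"turn":[0,0,0]},
    {"translation":[0,0,0],"turn":[0,0,0]}
  ],
  "gripper": 50,
  "force": 5
}}

```text
time_s: 17.3
ee_pos: [0.4282, -0.1588, 0.0697]
eef_rot: [-1.223, 1.569, -1.547]
force: [0.4, 2.9, 3.2]
grip_width: 0.0548
```

Request:
{"fn": "arm_command", "kwargs": {
  "deltas": [
    {"translation":[0,0,0],"turn":[0,0,0]},
    {"translation":[0,0,0],"turn":[0,0,0]},
    {"translation":[0,0,0],"turn":[0,0,0]},
    {"translation":[0,0,0],"turn":[0,0,0]}
  ],
  "gripper": 80
}}

```text
time_s: 17.63
ee_pos: [0.428, -0.159, 0.0695]
eef_rot: [-1.511, 1.569, -1.835]
force: [1.2, -1.3, -0.3]
grip_width: 0.078
```

Run:
```python
from h import *
need([.4265,-.157,.067],Rdown(np.radians(-8.9)))
```

```text
need [ 0.1   0.06 -0.08] [1.607e+01 1.000e-02 2.000e-02] at [ 0.428  -0.159   0.0695] t 17.6333 F [ 1.2 -1.3 -0.3] w 0.078 q [-0.43  0.3   1.93 -0.    0.91 -1.68]
```

Request:
{"fn": "arm_command", "kwargs": {
  "deltas": [
    {"translation":[0,0,0],"turn":[1.35,0,0]},
    {"translation":[0,0,0],"turn":[2.7,0,0]},
    {"translation":[0,0,0],"turn":[4.05,0,0]},
    {"translation":[0,0,0],"turn":[5.4,0,0]},
    {"translation":[0,0,0],"turn":[6.75,0,0]},
    {"translation":[0,0,0],"turn":[8.1,0,0]},
    {"translation":[0,0,0],"turn":[9.45,0,0]},
    {"translation":[0,0,0],"turn":[10.8,0,0]},
    {"translation":[0,0,0],"turn":[12.15,0,0]},
    {"translation":[0,0,0],"turn":[13.5,0,0]},
    {"translation":[0,0,0],"turn":[14.85,0,0]},
    {"translation":[0,0,0],"turn":[16.07,0,0]}
  ]
}}

```text
time_s: 18.63
ee_pos: [0.428, -0.159, 0.0694]
eef_rot: [-0.116, 1.569, -1.848]
force: [0.2, -0.1, 0.1]
grip_width: 0.0799
```

Request:
{"fn": "arm_command", "kwargs": {
  "deltas": [
    {"translation":[0.1,0,0],"turn":[0,0,0]},
    {"translation":[0.1,0,0],"turn":[0,0,0]},
    {"translation":[0.1,0,0],"turn":[0,0,0]},
    {"translation":[0.1,0,0],"turn":[0,0,0]},
    {"translation":[0.1,0,0],"turn":[0,0,0]},
    {"translation":[0.1,0,0],"turn":[0,0,0]},
    {"translation":[0.1,0,0],"turn":[0,0,0]}
  ],
  "gripper": 45,
  "force": 20
}}

```text
time_s: 19.22
ee_pos: [0.4282, -0.159, 0.067]
eef_rot: [0.091, 1.569, -1.635]
force: [1.3, -0.6, -1.1]
grip_width: 0.0528
```

Run:
```python
from h import *
L=ctrl.get_obs()['ee_pos'][2]
need(SH+AX*(0.115+L),Rpin())
```

```text
need [-6.15  4.99 -2.66] [0.01 6.02 0.  ] at [ 0.4282 -0.159   0.067 ] t 19.2167 F [ 1.3 -0.6 -1.1] w 0.0528 q [-0.43  0.3   1.93 -0.    0.91 -0.28]
```

Request:
{"fn": "arm_command", "kwargs": {
  "deltas": [
    {"translation":[-1.2,0,0],"turn":[0,0,0]},
    {"translation":[-2.4,0,0],"turn":[0,0,0]},
    {"translation":[-3.7,0,0],"turn":[0,1,0]},
    {"translation":[-5.0,0,0],"turn":[0,2,0]},
    {"translation":[-6.2,0.6,-0.3],"turn":[0,3,0]},
    {"translation":[-6.3,1.6,-0.8],"turn":[0,4,0]},
    {"translation":[-6.3,2.6,-1.3],"turn":[0,5,0]},
    {"translation":[-6.3,3.6,-1.8],"turn":[0,6,0]},
    {"translation":[-6.3,4.5,-2.4],"turn":[0,6,0]},
    {"translation":[-6.2,5.0,-2.66],"turn":[0,6,0]},
    {"translation":[-6.15,5.0,-2.66],"turn":[0,6,0]},
    {"translation":[-6.15,5.0,-2.66],"turn":[0,6,0]}
  ]
}}

```text
time_s: 20.22
ee_pos: [0.5616, -0.112, 0.2195]
eef_rot: [-3.138, 1.049, 1.42]
force: [-1.0, -0.3, -2.6]
grip_width: 0.0525
```

Run:
```python
from h import *
need(SH+AX*(0.085+.067),Rpin())
```

```text
need [ 1.16  0.   -0.02] [0.   0.02 0.03] at [ 0.5616 -0.112   0.2195] t 20.2167 F [-1.  -0.3 -2.6] w 0.0525 q [-0.47  0.42  1.44  0.5   1.47 -0.42]
```

Request:
{"fn": "arm_command", "kwargs": {
  "deltas": [
    {"translation":[0.5,0,-0.02],"turn":[0,0,0.03]},
    {"translation":[1.0,0,-0.02],"turn":[0,0,0.03]},
    {"translation":[1.2,0,-0.02],"turn":[0,0,0.03]},
    {"translation":[1.2,0,-0.02],"turn":[0,0,0.03]}
  ]
}}

```text
time_s: 20.55
ee_pos: [0.5635, -0.0969, 0.1941]
eef_rot: [3.141, 1.049, 1.414]
force: [-0.4, 0.3, -2.4]
grip_width: 0.053
```

Run:
```python
from h import *
need(SH+AX*(0.06+.067),Rpin()); over('9',.067)
```

```text
need [ 0.98  0.02 -0.  ] [-0.01  0.02 -0.01] at [ 0.5635 -0.0969  0.1941] t 20.55 F [-0.4  0.3 -2.4] w 0.053 q [-0.45  0.44  1.49  0.51  1.4  -0.42]
bottom in pin frame: along 0.0844 perp y,z tool [-0.0005  0.0001] ang 0.09
```

View pics/s9c.png

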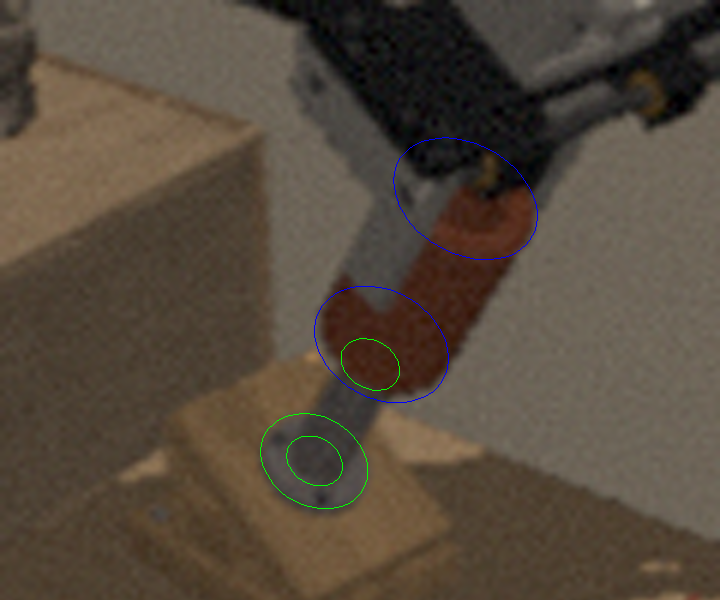

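View pics/t9c.png

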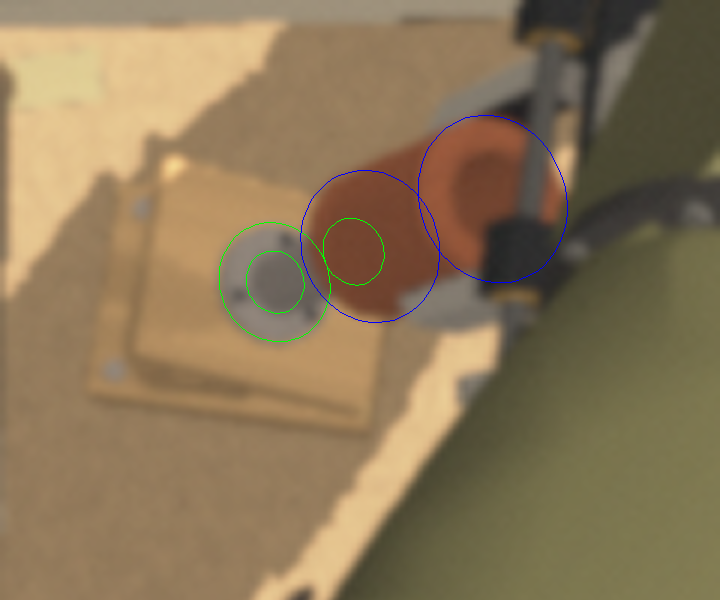

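Request:
{"fn": "arm_command", "kwargs": {
  "deltas": [
    {"translation":[0.3,0.02,0],"turn":[0,0,0]},
    {"translation":[0.6,0.02,0],"turn":[0,0,0]},
    {"translation":[0.9,0.02,0],"turn":[0,0,0]},
    {"translation":[1.1,0.02,0],"turn":[0,0,0]},
    {"translation":[1.3,0.02,0],"turn":[0,0,0]},
    {"translation":[1.4,0.02,0],"turn":[0,0,0]},
    {"translation":[1.4,0.02,0],"turn":[0,0,0]}
  ]
}}

```text
time_s: 21.23
ee_pos: [0.5674, -0.0796, 0.1639]
eef_rot: [3.139, 1.049, 1.412]
force: [0.6, -0.1, -2.8]
grip_width: 0.053
```

Request:
{"fn": "arm_command", "kwargs": {
  "deltas": [
    {"translation":[0.15,0,0],"turn":[0,0,0]},
    {"translation":[0.3,0,0],"turn":[0,0,0]},
    {"translation":[0.4,0,0],"turn":[0,0,0]}
  ]
}}

```text
time_s: 21.48
ee_pos: [0.5684, -0.0749, 0.1555]
eef_rot: [3.137, 1.049, 1.41]
force: [-0.4, -0.5, -2.8]
grip_width: 0.0529
```

Request:
{"fn": "arm_command", "kwargs": {
  "deltas": [
    {"translation":[0.1,0,0],"turn":[0,0,0]},
    {"translation":[0.2,0,0],"turn":[0,0,0]},
    {"translation":[0.3,0,0],"turn":[0,0,0]}
  ]
}}

```text
time_s: 21.73
ee_pos: [0.569, -0.0713, 0.1492]
eef_rot: [3.137, 1.049, 1.41]
force: [-0.1, -0.2, -2.9]
grip_width: 0.0529
```

Run:
```python
from h import *
need(SH+AX*(.067),Rpin())
```

```text
need [ 1.3  -0.04  0.01] [ 0.    0.02 -0.03] at [ 0.569  -0.0713  0.1492] t 21.7333 F [-0.1 -0.2 -2.9] w 0.0529 q [-0.4   0.48  1.54  0.53  1.3  -0.44]
```

Tube B has already passed the depth where A stuck, with no contact force. I'll continue to the shoulder.

Request:
{"fn": "arm_command", "kwargs": {
  "deltas": [
    {"translation":[0.2,-0.04,0],"turn":[0,0,0]},
    {"translation":[0.4,-0.04,0],"turn":[0,0,0]},
    {"translation":[0.6,-0.04,0],"turn":[0,0,0]},
    {"translation":[0.8,-0.04,0],"turn":[0,0,0]},
    {"translation":[0.95,-0.04,0],"turn":[0,0,0]},
    {"translation":[1.0,-0.04,0],"turn":[0,0,0]}
  ]
}}

```text
time_s: 22.23
ee_pos: [0.5698, -0.0585, 0.127]
eef_rot: [3.139, 1.049, 1.412]
force: [-0.3, -0.3, -2.8]
grip_width: 0.053
```

Request:
{"fn": "arm_command", "kwargs": {
  "deltas": [
    {"translation":[0.08,0,0],"turn":[0,0,0]},
    {"translation":[0.12,0,0],"turn":[0,0,0]}
  ]
}}

```text
time_s: 22.4
ee_pos: [0.5703, -0.0574, 0.125]
eef_rot: [3.137, 1.049, 1.41]
force: [-0.3, 0.2, -2.4]
grip_width: 0.0532
```

Request:
{"fn": "arm_command", "kwargs": {
  "deltas": [
    {"translation":[0.06,0,0],"turn":[0,0,0]},
    {"translation":[0.1,0,0],"turn":[0,0,0]}
  ]
}}

```text
time_s: 22.57
ee_pos: [0.5705, -0.0562, 0.1229]
eef_rot: [3.137, 1.049, 1.41]
force: [-0.3, 0.3, -3.1]
grip_width: 0.053
```

Request:
{"fn": "arm_command", "kwargs": {
  "deltas": [
    {"translation":[0.06,0,0],"turn":[0,0,0]},
    {"translation":[0.1,0,0],"turn":[0,0,0]},
    {"translation":[0.1,0,0],"turn":[0,0,0]}
  ]
}}

```text
time_s: 22.82
ee_pos: [0.5706, -0.0549, 0.1206]
eef_rot: [3.138, 1.049, 1.411]
force: [-0.7, 0.5, -2.2]
grip_width: 0.0535
```

Request:
{"fn": "arm_command", "kwargs": {
  "deltas": [
    {"translation":[0.06,0,0],"turn":[0,0,0]},
    {"translation":[0.1,0,0],"turn":[0,0,0]},
    {"translation":[0.1,0,0],"turn":[0,0,0]}
  ]
}}

```text
time_s: 23.07
ee_pos: [0.5711, -0.0546, 0.1201]
eef_rot: [3.134, 1.049, 1.407]
force: [-6.6, -6.6, 12.4]
grip_width: 0.0529
```

Run:
```python
from h import *
need(SH+AX*(.118+.066),Rpin()); over('10',.067)
```

```text
need [-4.73 -0.    0.02] [ 0.01  0.03 -0.05] at [ 0.5711 -0.0546  0.1201] t 23.0667 F [-6.6 -6.6 12.4] w 0.0529 q [-0.38  0.51  1.57  0.54  1.23 -0.45]
bottom in pin frame: along -0.0012 perp y,z tool [ 0.0008 -0.0001] ang 0.27
```

View pics/s10c.png

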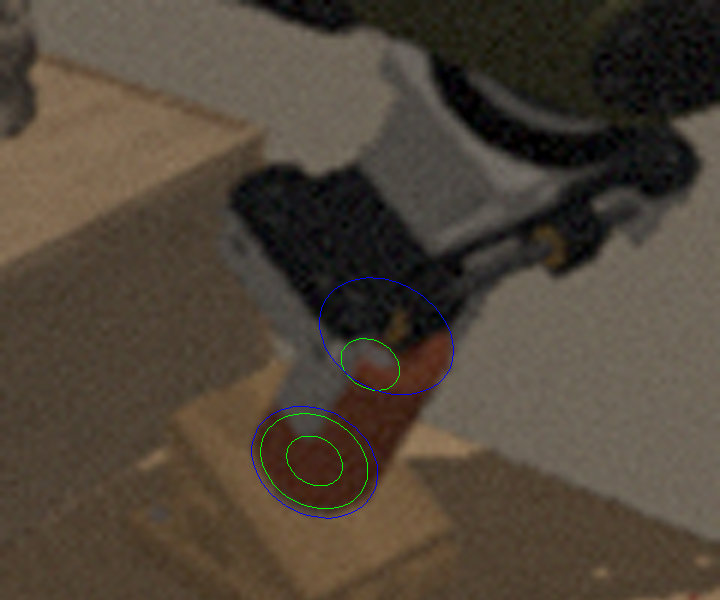

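Tube B's end coincides with the shoulder ring at px (314,462), so it is home and its bore is clear. I'll withdraw it to the bat.

Request:
{"fn": "arm_command", "kwargs": {
  "deltas": [
    {"translation":[-0.4,0,0],"turn":[0,0,0]},
    {"translation":[-1.2,0,0],"turn":[0,0,0]},
    {"translation":[-2.0,0,0],"turn":[0,0,0]},
    {"translation":[-2.8,0,0],"turn":[0,0,0]},
    {"translation":[-3.6,0,0],"turn":[0,0,0]},
    {"translation":[-4.4,0,0],"turn":[0,0,0]},
    {"translation":[-5.2,0,0],"turn":[0,0,0]},
    {"translation":[-5.4,0,0],"turn":[0,0,0]},
    {"translation":[-5.4,0,0],"turn":[0,0,0]}
  ]
}}

```text
time_s: 23.92
ee_pos: [0.5603, -0.1209, 0.2367]
eef_rot: [3.133, 1.05, 1.406]
force: [-0.2, 0.7, -2.4]
grip_width: 0.0526
```

Run:
```python
from h import *
need([.373,-.313,.2],Rdown(np.radians(-8.9)))
```

```text
need [-3.12 -6.2   8.32] [-0.01 -5.97 -0.05] at [ 0.5603 -0.1209  0.2367] t 23.9167 F [-0.2  0.7 -2.4] w 0.0526 q [-0.49  0.41  1.42  0.49  1.5  -0.41]
```

Request:
{"fn": "arm_command", "kwargs": {
  "deltas": [
    {"translation":[-0.4,-0.8,0.8],"turn":[0,-0.8,0]},
    {"translation":[-0.8,-1.6,1.6],"turn":[0,-1.6,0]},
    {"translation":[-1.2,-2.4,2.5],"turn":[0,-2.4,0]},
    {"translation":[-1.5,-3.1,3.4],"turn":[0,-3.2,0]},
    {"translation":[-1.8,-3.8,4.3],"turn":[0,-4.0,0]},
    {"translation":[-2.1,-4.5,5.3],"turn":[0,-4.8,0]},
    {"translation":[-2.4,-5.1,6.3],"turn":[0,-5.6,0]},
    {"translation":[-2.7,-5.7,7.2],"turn":[0,-6,0]},
    {"translation":[-3.0,-6.2,8.0],"turn":[0,-6,0]},
    {"translation":[-3.12,-6.2,8.32],"turn":[0,-6,0]},
    {"translation":[-3.12,-6.2,8.32],"turn":[0,-6,0]},
    {"translation":[-3.12,-6.2,8.32],"turn":[0,-6,0]}
  ]
}}

```text
time_s: 24.92
ee_pos: [0.3731, -0.312, 0.1985]
eef_rot: [1.293, 1.569, -0.435]
force: [-0.6, 0.4, -2.8]
grip_width: 0.0529
```

Run:
```python
from h import *
need([.373,-.313,.088],Rdown(np.radians(-8.9)))
im=snap('scene','s11.png')[:,:,::-1]; x,y=(240,170)
z=np.ascontiguousarray(cv2.resize(im[y:y+190,x:x+180],None,fx=3,fy=3,interpolation=cv2.INTER_CUBIC))
cyl(z,'scene',np.array([.373,-.313,.016]),np.array([0,0,1.]),.065,0,0,(0,255,0),x,y,3)
cyl(z,'scene',np.array([.373,-.313,.016]),np.array([0,0,1.]),.027,0,0,(255,0,0),x,y,3)
cv2.imwrite('pics/s11c.png',z)
```

```text
need [ 4.42 -0.    0.04] [-0.02  0.   -0.02] at [ 0.3731 -0.312   0.1985] t 24.9167 F [-0.6  0.4 -2.8] w 0.0529 q [-0.77  0.18  1.73  0.    1.23 -0.62]
```

View pics/s11c.png

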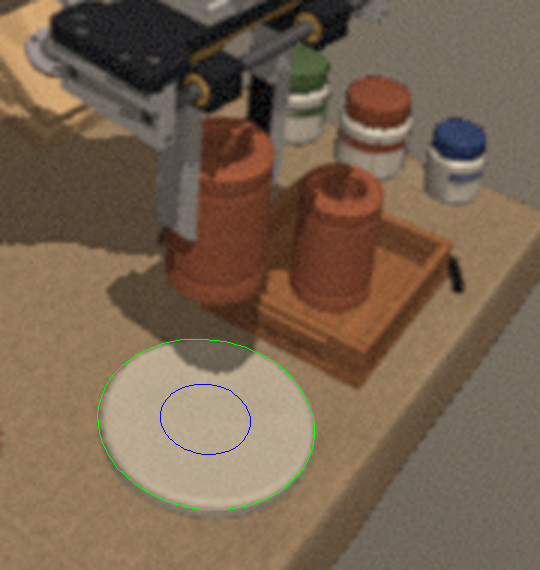

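Request:
{"fn": "arm_command", "kwargs": {
  "deltas": [
    {"translation":[1.0,0,0.04],"turn":[0,0,0]},
    {"translation":[2.0,0,0.04],"turn":[0,0,0]},
    {"translation":[3.0,0,0.04],"turn":[0,0,0]},
    {"translation":[3.7,0,0.04],"turn":[0,0,0]},
    {"translation":[4.2,0,0.04],"turn":[0,0,0]},
    {"translation":[4.35,0,0.04],"turn":[0,0,0]},
    {"translation":[4.35,0,0.04],"turn":[0,0,0]}
  ]
}}

```text
time_s: 25.55
ee_pos: [0.3732, -0.3128, 0.0898]
eef_rot: [1.046, 1.57, -0.68]
force: [-0.6, -0.0, -2.3]
grip_width: 0.0525
```

Request:
{"fn": "arm_command", "kwargs": {
  "deltas": [
    {"translation":[0.06,0,0],"turn":[0,0,0]},
    {"translation":[0.1,0,0],"turn":[0,0,0]},
    {"translation":[0.1,0,0],"turn":[0,0,0]}
  ]
}}

```text
time_s: 25.8
ee_pos: [0.3732, -0.3138, 0.0886]
eef_rot: [0.946, 1.567, -0.781]
force: [-0.4, -0.7, -2.6]
grip_width: 0.0531
```

Request:
{"fn": "arm_command", "kwargs": {
  "deltas": [
    {"translation":[0.06,0,0],"turn":[0,0,0]},
    {"translation":[0.1,0,0],"turn":[0,0,0]},
    {"translation":[0.1,0,0],"turn":[0,0,0]}
  ]
}}

```text
time_s: 26.05
ee_pos: [0.3728, -0.3137, 0.0854]
eef_rot: [0.931, 1.568, -0.797]
force: [-0.0, 0.1, -2.8]
grip_width: 0.0529
```

Request:
{"fn": "arm_command", "kwargs": {
  "deltas": [
    {"translation":[0.06,0,0],"turn":[0,0,0]},
    {"translation":[0.1,0,0],"turn":[0,0,0]},
    {"translation":[0.1,0,0],"turn":[0,0,0]}
  ]
}}

```text
time_s: 26.3
ee_pos: [0.3729, -0.3137, 0.0828]
eef_rot: [0.922, 1.568, -0.805]
force: [0.3, 0.5, -4.2]
grip_width: 0.0529
```

Run:
```python
from h import *
need([.373,-.313,.083])
```

```text
need [-0.01  0.   -0.03] [0. 0. 0.] at [ 0.3729 -0.3137  0.0828] t 26.3 F [ 0.3  0.5 -4.2] w 0.0529 q [-0.77  0.34  1.84 -0.    0.97 -0.62]
```

Request:
{"fn": "arm_command", "kwargs": {
  "deltas": [
    {"translation":[0.05,0,0],"turn":[0,0,0]},
    {"translation":[0.07,0,0],"turn":[0,0,0]},
    {"translation":[0.07,0,0],"turn":[0,0,0]}
  ]
}}

```text
time_s: 26.55
ee_pos: [0.373, -0.3139, 0.0826]
eef_rot: [0.894, 1.567, -0.834]
force: [-6.6, 6.4, 18.8]
grip_width: 0.0524
```

Request:
{"fn": "arm_command", "kwargs": {
  "deltas": [
    {"translation":[-0.06,0,0],"turn":[0,0,0]},
    {"translation":[-0.06,0,0],"turn":[0,0,0]},
    {"translation":[-0.06,0,0],"turn":[0,0,0]},
    {"translation":[-0.06,0,0],"turn":[0,0,0]},
    {"translation":[-0.06,0,0],"turn":[0,0,0]},
    {"translation":[-0.06,0,0],"turn":[0,0,0]}
  ],
  "gripper": 90
}}

```text
time_s: 27.05
ee_pos: [0.3729, -0.3137, 0.0825]
eef_rot: [0.923, 1.568, -0.805]
force: [0.4, -0.1, 0.4]
grip_width: 0.0883
```

Request:
{"fn": "arm_command", "kwargs": {
  "deltas": [
    {"translation":[-1.0,0,0],"turn":[0,0,0]},
    {"translation":[-2.2,0,0],"turn":[0,0,0]},
    {"translation":[-3.4,0,0],"turn":[0,0,0]},
    {"translation":[-4.6,0,0],"turn":[0,0,0]},
    {"translation":[-5.6,0,0],"turn":[0,0,0]},
    {"translation":[-5.6,0,0],"turn":[0,0,0]},
    {"translation":[-5.6,0,0],"turn":[0,0,0]}
  ]
}}

```text
time_s: 27.63
ee_pos: [0.3729, -0.3137, 0.2235]
eef_rot: [0.938, 1.566, -0.79]
force: [0.4, 0.7, -0.4]
grip_width: 0.0896
```

Run:
```python
from h import *
o=ctrl.get_obs();print(o['time_s'],o['ee_pos'].round(3),o['force'].round(1),o['grip_width'])
im=snap('scene','s12.png')[:,:,::-1]; x,y=(130,150)
for t in('water_tub','brush','jar_moss'): print(t,[np.round(m['at'],1) for m in models.mark_of(t,'scene')][:1])
z=np.ascontiguousarray(cv2.resize(im[y:y+195,x:x+262],None,fx=3,fy=3,interpolation=cv2.INTER_CUBIC))
up=np.array([0,0,1.])
cyl(z,'scene',np.array([.373,-.313,.016]),up,.065,0,0,(0,255,0),x,y,3)
cyl(z,'scene',np.array([.373,-.3138,.016]),up,.027,0,.09,(255,0,0),x,y,3)
cyl(z,'scene',np.array([.527,-.3095,.007]),up,.027,0,.09,(255,0,0),x,y,3)
cv2.imwrite('pics/s12c.png',z)
```

```text
27.6333 [ 0.373 -0.314  0.223] [ 0.4  0.7 -0.4] 0.08964595302345921
water_tub [array([158.4, 225.7])]
brush [array([307., 230.])]
jar_moss [array([335.6, 209.6])]
```

View pics/s12c.png

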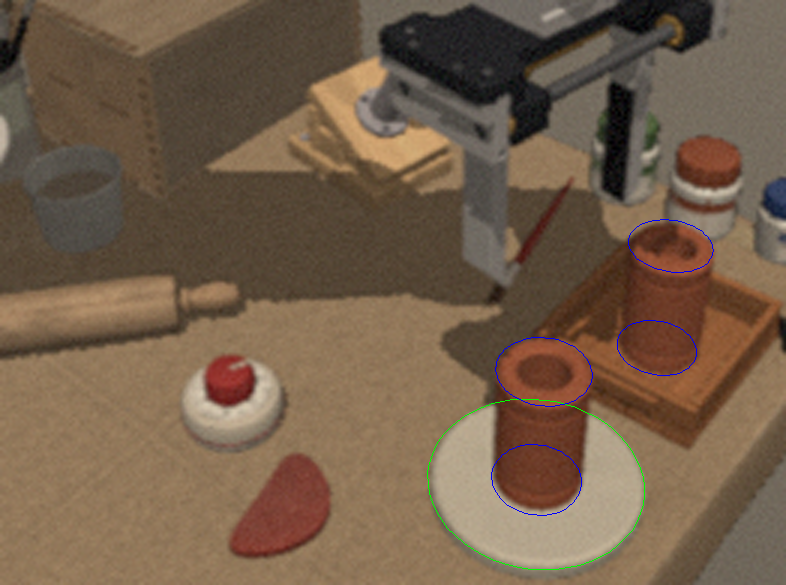

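Both tubes stand upright and released: one on the bat at crop (540,480), the other inside the box at (660,350), with the gripper clear above. The tub, brush and jar markers are within a few pixels of where they started.

```bash
python3 -c "
from station import ctrl
print(ctrl.hand_in())"
```

```text
the job is handed in; nothing more can be done
None
```

I tried both tubes on the gauge, put each where it belonged and handed the job in at about 28 s of the 67 s allowed. `hand_in` reports no verdict, so the outcome rests on my own checks.

- **First tube (the left one at the start):** It stopped about 41–43 mm above the shoulder. The force levelled off at about 27 N while the fingers slid a few millimetres along it and the tube stayed put. I took that as a glaze run and set it upright in the seconds box.
- **Second tube:** It passed that depth with no contact and went down to the shoulder, touching at about 16 N. I set it upright on the plaster bat.

**Last checks:** The final scene picture showed both tubes upright and released, within about 5 mm of where I meant to put them, with the gripper clear above. The tub, brush and jar markers were within about 5 px of their starting positions, roughly the detector's own scatter, and I saw nothing touch them.

**Disagreement:** In the scene camera, the drawn outlines of the tube ends sat 1–2 px (about 3 mm) off the picture. That is in line with the 2 mm calibration error and did not affect the fits. I made the final check with the scene camera only.

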